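# Make up two hub-mounting kits

### The job

Make up the two kits: put the large flanged hub, the finished bracket and the oil bottle into the tray with three recesses, and the small flanged hub and the aluminium shaft support into the tray with two, each upright and flat on the floor of the recess of its own shape and size. Keep the oil bottle upright all the time, and leave the tally counter where it lies.

Things in the scene. Friction and masses are not known exactly. Their poses are not given: they have to be found in the camera images.
- hub_large: the larger flanged hub, plain steel, standing flange down: round flange 60 mm across and 10 mm thick with a round boss 30 mm across on it, 46 mm high in all, 0.2 to 0.37 kg. Grip it by the boss. Origin: centre of the underside, z up.
- hub_small: the smaller flanged hub, plain steel, standing flange down: flange 44 mm across and 8 mm thick, boss 22 mm across, 36 mm high in all. Grip it by the boss. Origin: centre of the underside, z up.
- support_block: aluminium shaft support: foot 60 mm (its x) by 24 mm (its y), 8 mm thick, and on its middle an upright block 36 mm (x) by 24 mm (y) up to 44 mm height, with a 14 mm cross bore along y at 26 mm height. Best gripped across its 24 mm (along y) near the top. Origin: centre of the underside, z up.
- bracket: finished bracket: dark flat slotted plate 30 mm wide (its x), 98 mm long (its y), 2 mm thick, lying on three bolts so that the plate is 8 to 10 mm above what it rests on; bolt heads up to 14 mm. Grip across the 30 mm width at the middle, fingertips 5 to 7 mm above the surface. Origin: centre of the outline, at underside level, z up.
- oiler: small upright oil bottle, round body 41 mm across, 68 mm high to its shoulder, with a thin red spout up to 118 mm. Grip the round body at 45 to 60 mm height. Origin: centre of the underside, z up. Must not be tipped over.
- counter: hand tally counter lying flat, round, 54 x 71 x 20 mm. Belongs to no kit and stays where it lies. Origin: centre of the underside.
- tray_large: grey kit tray fixed on the table, 146 (its x) by 256 mm (its y), 10 mm thick, with three dark-lined recesses 4 mm deep. Origin: centre of underside, z up. Recess floor centres (mm, tray frame): bracket (0, 88, 6), 118 along x by 50 along y, bracket lengthways along the tray's x, either end first; large hub (0, 6, 6), round, 80 across; oiler (0, -82, 6), round, 62 across.
- tray_small: grey kit tray fixed on the table, 116 (its x) by 160 mm (its y), 10 mm thick, with two dark-lined recesses 4 mm deep. Origin: centre of underside, z up. Recess floor centres (mm, tray frame): small hub (0, 35, 6), round, 64 across; support block (0, -41, 6), 84 along x by 48 along y, the block's foot lengthways along the tray's x, either way round.
Things that resemble listed ones, but are neither listed nor needed, are in the scene too. Leave any purple look-alike of the support_block alone.

How it is judged:
By the outcome, as a careful person would: the job done as asked, in the order asked, and still so for the second after the job is handed in, with the robot touching nothing.
It also fails if it takes over 117 s, if anything falls off the work surface, if the arm or the gripper's body presses on something with over 40 N, if the wrist force passes 120 N, or if a joint passes its speed limit or range.

### The arm

A 6-joint arm with a two-finger parallel gripper is mounted at the origin on a cart in front of the work surface, level with it; the furniture and walls round the work are solid. World frame = base frame: x ahead of the robot, y to its left, z up, the work surface at z = 0. Lengths are in m, angles in rad, forces in N, time in s.
With the tool pointing down it reaches from about 0.375 to 0.9 m from the base axis. Payload 3.1 kg.
Tool frame: the origin (TCP) lies on the centre line of the jaws, within the pads' length; the fingertips stand 14 mm ahead of it and the grasp point (between the pads) lies 5 mm behind it; z points along the fingers, y is the line along which they close (so a half turn about z gives the same grasp; the last joint's range is limited). The gripper opens to 87 mm and grips with 3 to 60 N. Pads are 19 mm wide; open, the fingers measure 117 mm over their backs; the gripper's body (75 mm by 190 mm) begins 51 mm behind the grasp point.
Start: joints at [-1.52, 0.527, 1.433, -0, 1.181, -0.178], TCP at [0.142, -0.609, 0.237] pointing down, gripper open.
Joint ranges: [-3.08, 3.08], [-0.75, 2.2], [0.22, 2.44], [-1.43, 4.57], [0, 2.65], [-2.85, 2.85]. Speed limits (rad/s): [2.79, 2.79, 3.14, 3.14, 3.14, 3.14].

### API

Orientations are given as a unit quaternion [x, y, z, w].
In Python, from rig import robot gives the robot as it stands.
- The arm moves only by the tool move_arm, never from a script. Its argument "commands" is a list of rows, each an object with "hand": the finger opening in cm, from 0 to 8.7; "travel": the shift along the tool's x, y, z in cm, a list of three; "twist": the turn, a rotation vector about the tool's x, y, z in degrees, a list of three. In form: [{"hand": hand, "travel": [dx, dy, dz], "twist": [wx, wy, wz]}, ...]. A call has 1 to 5 rows; each row shifts and turns the commanded pose from where the row before left it, along the tool's axes as they then stand; what a row does not reach is not made up. A row lasts 1/12 s, in which the tool goes at most 41.7 mm and 7.16 degrees, less where a joint would pass 70% of its speed; a pose out of reach is approached as far as the arm can. A call is refused whole if a number of a shift passes 4.17 or a number of a turn 7.16, either way. A call with a gripper value outside its range is refused whole. The fingers move at their own pace and stop on an object; "force" is the grip in N (left out, the last holds). Time passes only in rows, so rows that do not move let the fingers close. It gives the time, the measured TCP pose, the force, the opening and the grip force at its end, in the units of the state.
- robot.get_obs(): the state, without advancing time (a new reading comes with each control period).
- robot.camera(name): name is "scene" or "top"; returns a dict with "frame" (400x640x3 uint8, red, green, blue), "fov_y" (degrees; the focal length in pixels is half the picture's height over the tangent of half this angle, whatever the lens; pixels are square), "cx", "cy" (the principal point, pixels), "k1" (the pictures are not rectified: a ray, as slopes to the right and down, at radius r is drawn at 1 + k1 r^2 times it, then the intrinsics apply), "extrinsics" (4x4, takes a point from camera to world coordinates). Camera axes: x right, y down, z forward; pixel columns grow to the right and rows downward; lengths in m; the calibration is good to about 2 mm. A picture is of the moment at which its call begins. There is no depth.
- robot.hand_in(): hands the job in; it is judged then, once.
The state is a dict: "time": time; "q": joint angles; "joint_velocities": joint speeds; "joint_torque": joint torques, N m; "position": TCP position; "tool_rot": TCP orientation; "ft_force": force on the tool from outside, world axes, zero at the start; "moment": the same for the moment, N m; "grip_width": finger opening in m; "grip_force": force on a finger pad.
Only numpy, scipy, OpenCV 4.12 (cv2) and the standard library are available. Lean on these libraries where they do the work, as an engineer would, in place of code of your own. Each camera call takes 0.05 s, during which the arm holds its last target. There are 200 camera calls.

## Working session

There is one attempt and no reset: what is moved stays moved. The work goes in short steps, Python scripts to look and compute and a tool call to move; the robot and the scene stay as the last step left them, time stands still between calls to the robot, and variables do not carry over. Pictures are saved under pics/ and viewed, at most 14 in all, crops included, and the job is handed in when it is done.

Besides the shell and the picture viewer there is one more tool, called after "Emit:" by a JSON object that holds its "method" and its "body". move_arm: Moves the arm, as the interface text tells. Its arguments: {"type":"object","properties":{"commands":{"type":"array"},"force":{"type":"number"}},"required":["commands"]}

```bash
mkdir -p pics; python3 - <<'E'
from rig import robot
import cv2,pickle
d={}
for n in("scene","top"):
    c=robot.camera(n); d[n]=c
    cv2.imwrite(f"pics/{n}0.png",c["frame"][:,:,::-1])
    print(n,c["fov_y"],c["cx"],c["cy"],c["k1"],c["extrinsics"].round(3).tolist() if hasattr(c["extrinsics"],'round') else c["extrinsics"])
pickle.dump(d,open("cams.pkl","wb"))
print(robot.get_obs())
E
```

```text
scene 45.58874598210965 315.94700618557346 203.98425018045302 0.02149876123047166 [[0.836, -0.241, 0.494, -0.321], [-0.549, -0.348, 0.76, -1.154], [-0.011, -0.906, -0.423, 0.758], [0.0, 0.0, 0.0, 1.0]]
top 43.87341937556687 326.6268052171983 203.6484910017675 -0.01036476999442329 [[-0.01, -0.992, 0.128, 0.338], [-1.0, 0.01, -0.0, 0.147], [-0.001, -0.128, -0.992, 1.589], [0.0, 0.0, 0.0, 1.0]]
{'time': 0.1, 'q': array([-1.52049766e+00,  5.28365513e-01,  1.43376601e+00, -3.17333819e-05,
        1.18140560e+00, -1.78481158e-01]), 'joint_velocities': array([ 0.00084919, -0.00085326, -0.00241822, -0.00113994,  0.00080854,
        0.00046318]), 'joint_torque': array([-1.48937743e-04, -4.40984166e+01, -1.77150893e+01,  6.34233607e-02,
        5.33884973e-02, -5.77131959e-05]), 'position': array([ 0.14174278, -0.60806716,  0.23567679]), 'tool_rot': array([ 9.93463446e-01,  1.14146556e-01,  4.76258814e-05, -9.71174147e-04]), 'ft_force': array([0.35213782, 0.30668529, 0.45196471]), 'moment': array([-0.03909286, -0.00688723, -0.03930488]), 'grip_force': 0.0, 'grip_width': 0.08696239073181282}
```

View pics/scene0.png

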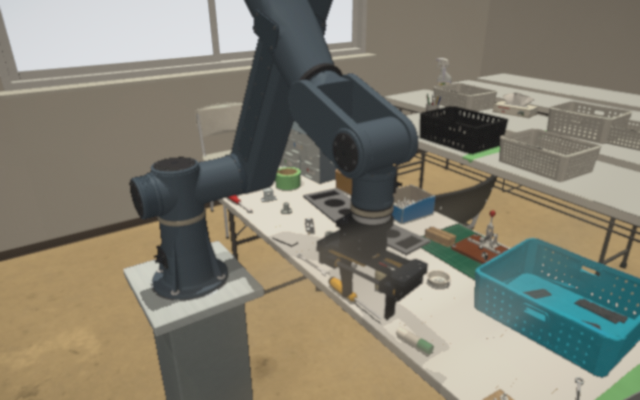

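View pics/top0.png

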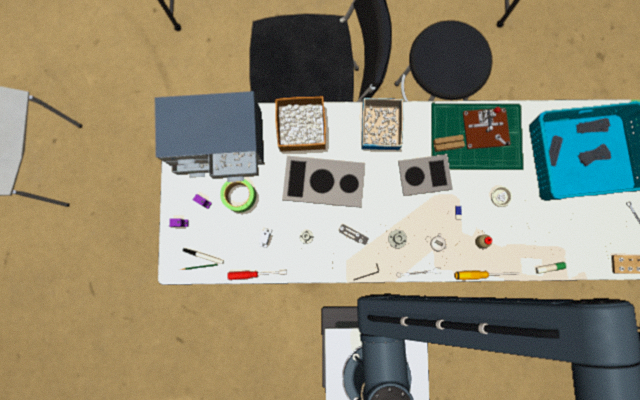

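```bash
python3 - <<'E'
import cv2,pickle
d=pickle.load(open("cams.pkl","rb"))
f=d["top"]["frame"][:,:,::-1]
cv2.imwrite("pics/top1.png",cv2.resize(f[150:290,250:510],None,fx=3,fy=3,interpolation=cv2.INTER_CUBIC))
f=d["scene"]["frame"][:,:,::-1]
cv2.imwrite("pics/sc1.png",cv2.resize(f[155:305,220:420],None,fx=4,fy=4,interpolation=cv2.INTER_CUBIC))
E
```

```text
(no output)
```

View pics/top1.png

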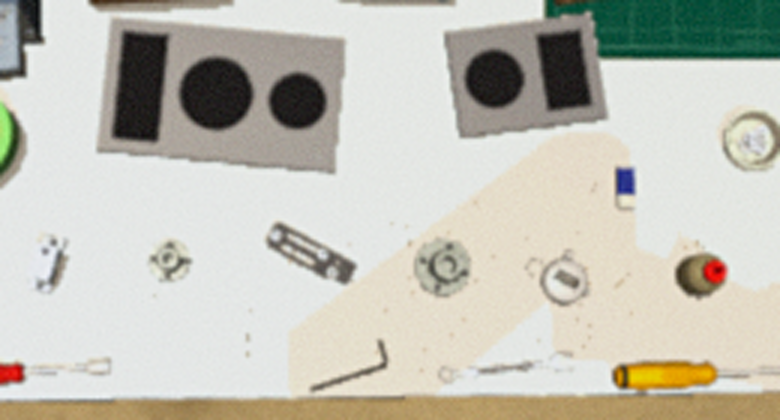

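View pics/sc1.png

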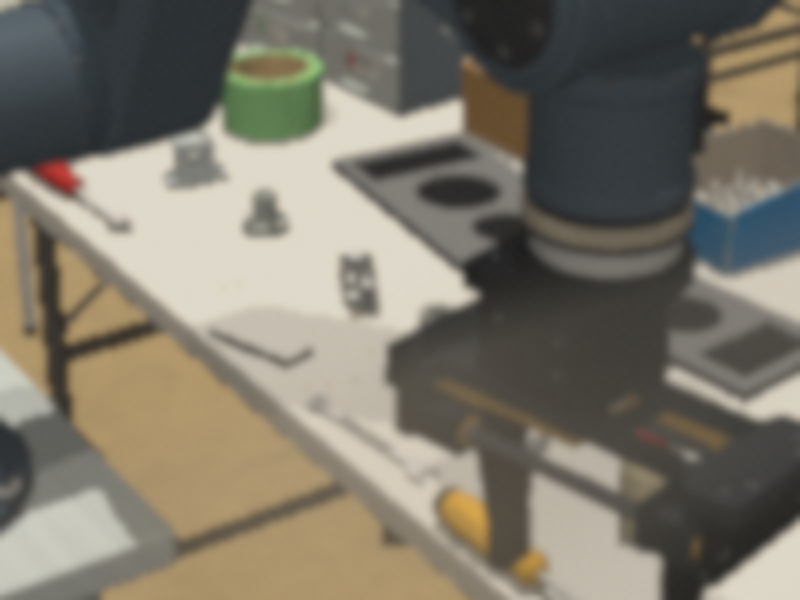

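```bash
cat >h.py <<'E'
import numpy as np,cv2,pickle
def K(c):
    h,w=c["frame"].shape[:2]; f=h/2/np.tan(np.radians(c["fov_y"]/2))
    return np.array([[f,0,c["cx"]],[0,f,c["cy"]],[0,0,1.]]),np.array([c["k1"],0,0,0,0.])
def ray(c,p):
    k,d=K(c); n=cv2.undistortPoints(np.array([[p]],float),k,d)[0,0]
    E=np.array(c["extrinsics"]); return E[:3,3],E[:3,:3]@np.array([n[0],n[1],1.])
def atz(c,p,z):
    o,r=ray(c,p); return o+r*(z-o[2])/r[2]
def proj(c,X):
    k,d=K(c);E=np.linalg.inv(np.array(c["extrinsics"]))
    return cv2.projectPoints(np.array([X],float),cv2.Rodrigues(E[:3,:3])[0],E[:3,3],k,d)[0][0,0]
def tri(c1,p1,c2,p2):
    o1,r1=ray(c1,p1);o2,r2=ray(c2,p2);r1=r1/np.linalg.norm(r1);r2=r2/np.linalg.norm(r2)
    s=np.linalg.lstsq(np.c_[r1,-r2],o2-o1,rcond=None)[0]
    a,b=o1+s[0]*r1,o2+s[1]*r2; return (a+b)/2,np.linalg.norm(a-b)
E
python3 - <<'E'
from h import *
d=pickle.load(open("cams.pkl","rb"));t=d["top"];s=d["scene"]
T=lambda x,y:(250+(x+.5)/3-.5,150+(y+.5)/3-.5)
S=lambda x,y:(220+(x+.5)/4-.5,155+(y+.5)/4-.5)
g=t["frame"].max(2)
m=(g<75).astype(np.uint8); m[:150]=0;m[210:]=0;m[:,:280]=0;m[:,455:]=0
R=[]
for c in cv2.findContours(m,0,1)[0]:
    if cv2.contourArea(c)<100: continue
    mo=cv2.moments(c);p=(mo['m10']/mo['m00'],mo['m01']/mo['m00']);r=cv2.minAreaRect(c)
    b=[atz(t,q,.008)[:2] for q in cv2.boxPoints(r)]
    e=b[1]-b[0],b[2]-b[1]
    print("recess",p,atz(t,p,.007).round(4),[ (round(np.linalg.norm(v),3),round(np.degrees(np.arctan2(v[1],v[0])),1)) for v in e])
for n,p,z in [("support",(47,263),.03),("smallhub flange",(170,260),.008),("boss",(172,260),.036),("bracket",(311,252),.01),("largehub flange",(442,266),.01),("boss",(447,265),.046),("oiler shoulder",(701,274),.068),("oiler tip",(716,270),.118),("counter",(565,280),.02),("br end1",(281,228),.01),("br end2",(341,273),.01)]:
    X=atz(t,T(*p),z);print(n,X.round(4),np.hypot(X[0],X[1]).round(3),"scene crop",((proj(s,X)-[220,155])*4).round(0))
for n,a,b in [("support top",(47,263),(193,142)),("small hub boss top",(172,260),(264,194)),("bracket mid",(311,252),(358,286)),("trayL corner",(111,16),(463,136))]:
    print(n,tri(t,T(*a),s,S(*b)))
E
```

```text
recess (348.67530597552195, 183.3117350611951) [0.6075 0.0744 0.007 ] [(np.float64(0.055), np.float64(-90.6)), (np.float64(0.056), np.float64(179.0))]
recess (321.6075, 180.7758333333333) [0.6167 0.1618 0.007 ] [(np.float64(0.075), np.float64(-90.6)), (np.float64(0.072), np.float64(179.3))]
recess (414.27170311464545, 175.8654738237243) [ 0.6298 -0.1383  0.007 ] [(np.float64(0.058), np.float64(-90.6)), (np.float64(0.059), np.float64(178.0))]
recess (296.33551673944686, 178.54330422125182) [0.6248 0.2435 0.007 ] [(np.float64(0.114), np.float64(-5.9)), (np.float64(0.047), np.float64(-96.7))]
recess (437.5402666666666, 173.03253333333333) [ 0.6384 -0.214   0.007 ] [(np.float64(0.046), np.float64(-81.5)), (np.float64(0.081), np.float64(-173.5))]
support [0.4343 0.3398 0.03  ] 0.551 scene crop [194. 153.]
smallhub flange [0.4376 0.2119 0.008 ] 0.486 scene crop [265. 221.]
boss [0.4358 0.2087 0.036 ] 0.483 scene crop [264. 194.]
bracket [0.4444 0.0623 0.01  ] 0.449 scene crop [360. 279.]
largehub flange [ 0.4282 -0.0763  0.01  ] 0.435 scene crop [438. 352.]
boss [ 0.4271 -0.0764  0.046 ] 0.434 scene crop [437. 312.]
oiler shoulder [ 0.414  -0.3323  0.068 ] 0.531 scene crop [638. 439.]
oiler tip [ 0.4153 -0.3316  0.118 ] 0.531 scene crop [642. 373.]
counter [ 0.4116 -0.2039  0.02  ] 0.459 scene crop [518. 418.]
br end1 [0.4703 0.0937 0.01  ] 0.48 scene crop [366. 258.]
br end2 [0.4219 0.0309 0.01  ] 0.423 scene crop [358. 301.]
support top (array([0.43279176, 0.3384359 , 0.04367247]), np.float64(0.0014496856698145975))
small hub boss top (array([0.43518561, 0.20886417, 0.03805767]), np.float64(0.0010287109752466588))
bracket mid (array([0.4431678 , 0.06291896, 0.00552656]), np.float64(0.0036118618295066752))
trayL corner (array([0.70248846, 0.27523329, 0.00626176]), np.float64(0.0014353512214240233))
```

Emit:
{"method": "move_arm", "body": {"commands": [{"hand":8.7,"travel":[2.6,-3.0,0],"twist":[0,0,6.5]},{"hand":8.7,"travel":[2.3,-3.3,0],"twist":[0,0,6.6]},{"hand":8.7,"travel":[1.9,-3.5,0],"twist":[0,0,0]},{"hand":8.7,"travel":[1.9,-3.5,0],"twist":[0,0,0]},{"hand":8.7,"travel":[1.9,-3.5,0],"twist":[0,0,0]}], "force": 20}}

```text
time: 0.52
position: [0.2367, -0.4311, 0.2361]
tool_rot: [1.0, -0.0, -0.0, -0.001]
ft_force: [0.2, 0.1, -0.3]
grip_width: 0.087
grip_force: 0.0
```

```bash
python3 - <<'E'
from h import *
d=pickle.load(open("cams.pkl","rb"));t=d["top"]
f=t["frame"].astype(int)
for n,(x0,y0,x1,y1),z in [("bracket",(336,221,371,247),.01),("support",(256,225,275,252),.02),("hubL",(385,226,410,252),.01),("hubS",(298,227,315,246),.008),("oiler",(474,232,487,250),.05)]:
    a=f[y0:y1,x0:x1]
    # distance from median of bright surface
    g=a.min(2); print(n,"bright",np.percentile(g,[5,25,50,75,95]))
    m=(g<(185 if n!="bracket" else 150)).astype(np.uint8)
    N,l,st,ce=cv2.connectedComponentsWithStats(m)
    i=1+np.argmax(st[1:,4]); ys,xs=np.nonzero(l==i)
    W=np.array([atz(t,(x0+x,y0+y),z)[:2] for x,y in zip(xs,ys)])
    r=cv2.minAreaRect((W*1000).astype(np.float32)); w,v=np.linalg.eigh(np.cov(W.T))
    print(len(xs),"mean",W.mean(0).round(4),"rect",r,"pca",np.degrees(np.arctan2(v[1,1],v[0,1])).round(1))
E
```

```text
bracket bright [ 92.   170.25 227.   229.   231.  ]
188 mean [0.4417 0.0618] rect ((442.16229248046875, 62.49899673461914), (96.46678924560547, 29.98947525024414), 62.74954605102539) pca 61.4
support bright [129.8 215.  227.  229.  231. ]
63 mean [0.427  0.3326] rect ((428.3408508300781, 331.20703125), (18.76352310180664, 53.19105529785156), 57.58070373535156) pca 151.8
hubL bright [108.45 161.   190.   203.   208.55]
305 mean [ 0.427  -0.0763] rect ((427.65887451171875, -76.30506134033203), (57.27334213256836, 60.4603271484375), 88.54169464111328) pca 147.1
hubS bright [118.2 177.  214.  228.  230. ]
98 mean [0.4371 0.2119] rect ((434.4064636230469, 212.39163208007812), (36.793968200683594, 38.602821350097656), 39.36345291137695) pca -174.3
oiler bright [ 32.    62.25  93.   192.   205.  ]
164 mean [ 0.4137 -0.3308] rect ((413.901123046875, -329.14764404296875), (34.13260269165039, 47.05730438232422), 87.11231994628906) pca 171.2
```

Emit:
{"method": "move_arm", "body": {"commands": [{"hand":8.7,"travel":[1.9,-3.5,0],"twist":[0,0,0]},{"hand":8.7,"travel":[1.9,-3.5,0],"twist":[0,0,0]},{"hand":8.7,"travel":[1.9,-3.5,0],"twist":[0,0,0]},{"hand":8.7,"travel":[1.9,-3.5,0],"twist":[0,0,0]},{"hand":8.7,"travel":[1.9,-3.5,0],"twist":[0,0,0]}]}}

```text
time: 0.93
position: [0.3316, -0.2562, 0.2365]
tool_rot: [1.0, -0.0, -0.0, -0.0]
ft_force: [0.1, 0.0, 0.7]
grip_width: 0.087
grip_force: 0.0
```

Emit:
{"method": "move_arm", "body": {"commands": [{"hand":8.7,"travel":[1.9,-3.2,2.0],"twist":[0,0,0]},{"hand":8.7,"travel":[1.9,-3.2,2.0],"twist":[0,0,0]},{"hand":8.7,"travel":[1.9,-3.2,2.0],"twist":[0,0,0]},{"hand":8.7,"travel":[1.9,-3.2,2.0],"twist":[0,0,0]},{"hand":8.7,"travel":[1.9,-3.2,2.0],"twist":[0,0,0]}]}}

```text
time: 1.35
position: [0.4255, -0.0986, 0.1371]
tool_rot: [1.0, -0.0, 0.0, 0.0]
ft_force: [0.7, -0.5, 0.3]
grip_width: 0.0876
grip_force: 0.0
```

Emit:
{"method": "move_arm", "body": {"commands": [{"hand":8.7,"travel":[0,0,0],"twist":[0,0,0]},{"hand":8.7,"travel":[0,0,0],"twist":[0,0,0]}]}}

```text
time: 1.52
position: [0.4246, -0.0981, 0.1368]
tool_rot: [1.0, 0.003, -0.002, -0.001]
ft_force: [0.1, 0.4, -0.3]
grip_width: 0.0871
grip_force: 0.0
```

Emit:
{"method": "move_arm", "body": {"commands": [{"hand":8.7,"travel":[0.1,-0.8,2.5],"twist":[0,0,0]},{"hand":8.7,"travel":[0.1,-0.8,2.5],"twist":[0,0,0]},{"hand":8.7,"travel":[0.1,-0.6,2.5],"twist":[0,0,0]},{"hand":8.7,"travel":[0,0,2.0],"twist":[0,0,0]},{"hand":8.7,"travel":[0,0,1.2],"twist":[0,0,0]}]}}

```text
time: 1.93
position: [0.4275, -0.0795, 0.0299]
tool_rot: [1.0, -0.001, -0.0, -0.0]
ft_force: [-1.0, 0.8, 0.2]
grip_width: 0.0871
grip_force: 0.0
```

Emit:
{"method": "move_arm", "body": {"commands": [{"hand":2.0,"travel":[0,0,0],"twist":[0,0,0]},{"hand":2.0,"travel":[0,0,0],"twist":[0,0,0]},{"hand":2.0,"travel":[0,0,0],"twist":[0,0,0]},{"hand":2.0,"travel":[0,0,0],"twist":[0,0,0]},{"hand":2.0,"travel":[0,0,0],"twist":[0,0,0]}], "force": 25}}

```text
time: 2.35
position: [0.4286, -0.079, 0.032]
tool_rot: [1.0, -0.0, 0.001, 0.001]
ft_force: [0.6, 0.3, 0.2]
grip_width: 0.0615
grip_force: 0.0
```

Emit:
{"method": "move_arm", "body": {"commands": [{"hand":2.0,"travel":[0,0,0],"twist":[0,0,0]},{"hand":2.0,"travel":[0,0,0],"twist":[0,0,0]},{"hand":2.0,"travel":[0,0,0],"twist":[0,0,0]},{"hand":2.0,"travel":[0,0,0],"twist":[0,0,0]},{"hand":2.0,"travel":[0,0,0],"twist":[0,0,0]}], "force": 25}}

```text
time: 2.77
position: [0.4275, -0.0777, 0.0311]
tool_rot: [1.0, -0.0, -0.0, -0.0]
ft_force: [-0.8, 2.3, 3.8]
grip_width: 0.0292
grip_force: 25.0
```

Emit:
{"method": "move_arm", "body": {"commands": [{"hand":2.0,"travel":[0,0,-1.0],"twist":[0,0,0]},{"hand":2.0,"travel":[0,0,-2.5],"twist":[0,0,0]},{"hand":2.0,"travel":[0,0,-2.5],"twist":[0,0,0]},{"hand":2.0,"travel":[0.9,-1.2,-1.0],"twist":[0,0,0]},{"hand":2.0,"travel":[1.9,-2.4,0],"twist":[0,0,0]}]}}

```text
time: 3.18
position: [0.4555, -0.0435, 0.1026]
tool_rot: [1.0, -0.002, 0.0, 0.001]
ft_force: [1.3, -0.2, -3.4]
grip_width: 0.0294
grip_force: 25.0
```

Emit:
{"method": "move_arm", "body": {"commands": [{"hand":2.0,"travel":[1.9,-2.4,0],"twist":[0,0,0]},{"hand":2.0,"travel":[1.9,-2.4,0],"twist":[0,0,0]},{"hand":2.0,"travel":[1.9,-2.4,0],"twist":[0,0,0]},{"hand":2.0,"travel":[1.9,-2.4,0],"twist":[0,0,0]},{"hand":2.0,"travel":[1.9,-2.4,0],"twist":[0,0,0]}]}}

```text
time: 3.6
position: [0.5508, 0.0791, 0.1002]
tool_rot: [1.0, 0.0, -0.001, 0.0]
ft_force: [0.9, -0.7, -3.5]
grip_width: 0.0295
grip_force: 25.0
```

Emit:
{"method": "move_arm", "body": {"commands": [{"hand":2.0,"travel":[1.9,-2.4,0],"twist":[0,0,0]},{"hand":2.0,"travel":[1.9,-2.4,0],"twist":[0,0,0]},{"hand":2.0,"travel":[1.9,-2.4,0],"twist":[0,0,0]},{"hand":2.0,"travel":[0.9,-1.2,0],"twist":[0,0,0]},{"hand":2.0,"travel":[0,0,0],"twist":[0,0,0]}]}}

```text
time: 4.02
position: [0.6188, 0.1647, 0.1001]
tool_rot: [1.0, 0.002, 0.001, -0.0]
ft_force: [-0.2, -0.6, -3.8]
grip_width: 0.0295
grip_force: 25.0
```

```bash
python3 - <<'E'
from rig import robot
import cv2,pickle
o=robot.get_obs();print(o["position"].round(4),o["tool_rot"].round(3),o["grip_width"],o["ft_force"].round(1))
c=robot.camera("scene");pickle.dump(c,open("s2.pkl","wb"))
cv2.imwrite("pics/s2.png",cv2.resize(c["frame"][150:300,200:400,::-1],None,fx=4,fy=4,interpolation=2))
E
```

```text
[0.6188 0.1647 0.1001] [ 1.     0.002  0.001 -0.   ] 0.02952909379626589 [-0.2 -0.6 -3.8]
```

View pics/s2.png

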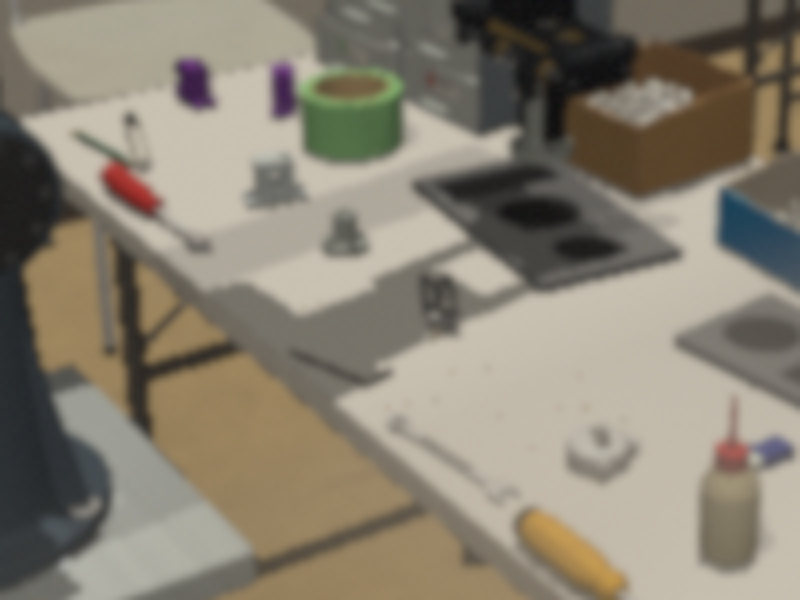

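```bash
python3 - <<'E'
from h import *
d=pickle.load(open("cams.pkl","rb"));t=d["top"];s=pickle.load(open("s2.pkl","rb"))
S=lambda x,y:(200+(x+.5)/4-.5,150+(y+.5)/4-.5)
T=lambda x,y:(250+(x+.5)/3-.5,150+(y+.5)/3-.5)
for n,a,b in [("hub recess",(321.6,180.8),S(540,212)),("oil recess",(348.7,183.3),S(588,248)),("brk recess",(296.3,178.5),S(498,182)),("oil shoulder",T(701,274),S(730,468)),("oil tip",T(717,270),S(735,400)),("boss small",T(172,260),S(347,214)),("sup top",T(47,263),S(272,160)),("bracket",T(311,252),S(438,303))]:
    print(n,*tri(t,a,s,b))
for b in [(248,197),(306,199)]: print("foot",atz(s,S(*b),.004))
f=cv2.resize(t["frame"][220:258,250:325,::-1],None,fx=10,fy=10,interpolation=2);cv2.imwrite("pics/sup.png",f)
E
```

```text
hub recess [0.61654881 0.16150354 0.01010668] 0.0011088932028866794
oil recess [0.60744346 0.07423199 0.01014082] 0.0009951482046944788
brk recess [0.62495656 0.24330208 0.00884298] 0.0007068646465039307
oil shoulder [ 0.41671038 -0.33598181  0.06214453] 0.005823052324652261
oil tip [ 0.41794326 -0.33571328  0.11429165] 0.006003421247615897
boss small [0.43638491 0.20824261 0.03785655] 0.0016560399605878397
sup top [0.4322806  0.33834414 0.04592176] 0.0022819774681281393
bracket [0.44310387 0.06299824 0.00836872] 0.003318430688723235
foot [0.41389233 0.35996795 0.004     ]
foot [0.45758682 0.32401946 0.004     ]
```

View pics/sup.png

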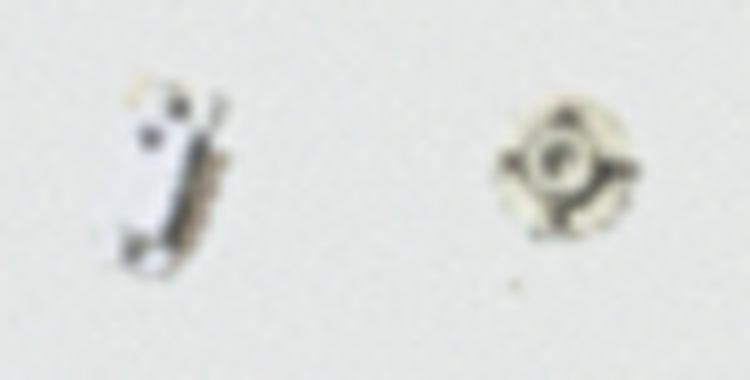

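Emit:
{"method": "move_arm", "body": {"commands": [{"hand":2.0,"travel":[-0.1,0.15,1.5],"twist":[0,0,0]},{"hand":2.0,"travel":[-0.1,0.15,2.0],"twist":[0,0,0]},{"hand":2.0,"travel":[0,0,1.5],"twist":[0,0,0]},{"hand":2.0,"travel":[0,0,1.0],"twist":[0,0,0]},{"hand":2.0,"travel":[0,0,0.2],"twist":[0,0,0]}]}}

```text
time: 4.48
position: [0.6122, 0.1574, 0.0369]
tool_rot: [1.0, -0.0, -0.003, 0.001]
ft_force: [-1.2, 0.3, -0.9]
grip_width: 0.0296
grip_force: 25.0
```

Emit:
{"method": "move_arm", "body": {"commands": [{"hand":2.0,"travel":[0,0,0.1],"twist":[0,0,0]},{"hand":2.0,"travel":[0,0,0],"twist":[0,0,0]}]}}

```text
time: 4.65
position: [0.6151, 0.1583, 0.0381]
tool_rot: [1.0, -0.0, 0.0, -0.0]
ft_force: [0.2, -0.7, -3.4]
grip_width: 0.0289
grip_force: 25.0
```

Emit:
{"method": "move_arm", "body": {"commands": [{"hand":2.0,"travel":[0,0,0.1],"twist":[0,0,0]},{"hand":2.0,"travel":[0,-0.1,0],"twist":[0,0,0]}]}}

```text
time: 4.82
position: [0.6155, 0.1596, 0.0376]
tool_rot: [1.0, -0.0, 0.001, -0.0]
ft_force: [0.4, -0.3, -2.9]
grip_width: 0.0293
grip_force: 25.0
```

```bash
cat >o.py <<'E'
from rig import robot
o=robot.get_obs();print(o["position"].round(4),o["tool_rot"].round(4),round(o["grip_width"],4),o["ft_force"].round(1))
E
cat o.py; python3 o.py
```

```text
from rig import robot
o=robot.get_obs();print(o["position"].round(4),o["tool_rot"].round(4),round(o["grip_width"],4),o["ft_force"].round(1))
[0.6155 0.1596 0.0376] [ 1.e+00 -0.e+00  7.e-04 -0.e+00] 0.0293 [ 0.4 -0.3 -2.9]
```

Emit:
{"method": "move_arm", "body": {"commands": [{"hand":2.0,"travel":[0,0,0.1],"twist":[0,0,0]},{"hand":2.0,"travel":[0,0,0],"twist":[0,0,0]}]}}

```text
time: 4.98
position: [0.6157, 0.16, 0.0369]
tool_rot: [1.0, 0.0, 0.001, -0.0]
ft_force: [0.5, 0.4, -0.4]
grip_width: 0.0294
grip_force: 25.0
```

Emit:
{"method": "move_arm", "body": {"commands": [{"hand":2.0,"travel":[0,0,0.1],"twist":[0,0,0]},{"hand":2.0,"travel":[0,0,0],"twist":[0,0,0]}]}}

```text
time: 5.15
position: [0.6157, 0.1599, 0.0368]
tool_rot: [1.0, 0.0, 0.001, -0.0]
ft_force: [-0.7, 1.3, 6.8]
grip_width: 0.0293
grip_force: 25.0
```

Emit:
{"method": "move_arm", "body": {"commands": [{"hand":8.7,"travel":[0,0,-0.2],"twist":[0,0,0]},{"hand":8.7,"travel":[0,0,0],"twist":[0,0,0]},{"hand":8.7,"travel":[0,0,0],"twist":[0,0,0]},{"hand":8.7,"travel":[0,0,0],"twist":[0,0,0]},{"hand":8.7,"travel":[0,0,-2],"twist":[0,0,0]}]}}

```text
time: 5.57
position: [0.612, 0.1594, 0.0535]
tool_rot: [1.0, 0.0, -0.004, 0.0]
ft_force: [-0.9, -0.1, -0.8]
grip_width: 0.0549
grip_force: 0.0
```

Emit:
{"method": "move_arm", "body": {"commands": [{"hand":8.7,"travel":[0,0,-3],"twist":[0,0,0]},{"hand":8.7,"travel":[0,0,-3],"twist":[0,0,0]},{"hand":8.7,"travel":[-2.9,1.6,-1],"twist":[0,0,0]},{"hand":8.7,"travel":[-2.9,1.6,0],"twist":[0,0,0]},{"hand":8.7,"travel":[-2.9,1.6,0],"twist":[0,0,0]}]}}

```text
time: 5.98
position: [0.5279, 0.1115, 0.1281]
tool_rot: [1.0, 0.001, 0.002, 0.0]
ft_force: [-0.2, -0.7, -0.5]
grip_width: 0.0843
grip_force: 0.0
```

Emit:
{"method": "move_arm", "body": {"commands": [{"hand":8.7,"travel":[-2.9,1.6,0],"twist":[0,0,0]},{"hand":8.7,"travel":[-2.9,1.6,0],"twist":[0,0,0]},{"hand":8.7,"travel":[-2.9,1.6,0],"twist":[0,0,0]},{"hand":8.7,"travel":[0,0,0],"twist":[0,0,-6.9]},{"hand":8.7,"travel":[0,0,0],"twist":[0,0,-6.9]}]}}

```text
time: 6.4
position: [0.4384, 0.0631, 0.1269]
tool_rot: [0.993, 0.122, -0.001, -0.0]
ft_force: [0.3, 0.1, 1.0]
grip_width: 0.0871
grip_force: 0.0
```

Emit:
{"method": "move_arm", "body": {"commands": [{"hand":8.7,"travel":[0,0,0],"twist":[0,0,-6.9]},{"hand":8.7,"travel":[0,0,0],"twist":[0,0,-6.9]},{"hand":8.7,"travel":[0,0,0],"twist":[0,0,-6.9]},{"hand":8.7,"travel":[0,0,0],"twist":[0,0,-6.9]},{"hand":8.7,"travel":[0,0,0],"twist":[0,0,-6.9]}]}}

```text
time: 6.82
position: [0.4411, 0.0636, 0.1269]
tool_rot: [0.911, 0.412, 0.0, 0.0]
ft_force: [-0.1, -0.1, -0.2]
grip_width: 0.0871
grip_force: 0.0
```

Emit:
{"method": "move_arm", "body": {"commands": [{"hand":8.7,"travel":[0,0,0],"twist":[0,0,-6.9]},{"hand":8.7,"travel":[0,0,0],"twist":[0,0,-6.9]},{"hand":8.7,"travel":[0,0,0],"twist":[0,0,0]},{"hand":8.7,"travel":[0,0,0],"twist":[0,0,0]}]}}

```text
time: 7.15
position: [0.441, 0.0637, 0.1269]
tool_rot: [0.857, 0.515, 0.0, 0.0]
ft_force: [-0.4, -0.6, -0.7]
grip_width: 0.0868
grip_force: 0.0
```

```bash
cat >d.py <<'E'
# tool-frame shift (cm) to a world target: python3 d.py x y z [yaw]
import sys,numpy as np
from rig import robot
from scipy.spatial.transform import Rotation as R
o=robot.get_obs();r=R.from_quat(o["tool_rot"]);p=o["position"]
a=list(map(float,sys.argv[1:]));psi=np.degrees(np.arctan2(*r.as_matrix()[[1,0],0]))
print("pos",p.round(4),"yaw",psi.round(2),"tilt",r.as_matrix()[:2,2].round(3),"shift cm",(r.inv().apply(np.array(a[:3])-p)*100).round(2), "tz",round(psi-a[3],1) if len(a)>3 else "")
E
python3 d.py .4425 .0625 .021 62
```

```text
pos [0.441  0.0637 0.1269] yaw 61.93 tilt [ 0. -0.] shift cm [-0.04  0.18 10.59] tz -0.1
```

Emit:
{"method": "move_arm", "body": {"commands": [{"hand":8.7,"travel":[0,0.1,3],"twist":[0,0,0]},{"hand":8.7,"travel":[0,0.1,3],"twist":[0,0,0]},{"hand":8.7,"travel":[0,0,3],"twist":[0,0,0]},{"hand":6.0,"travel":[0,0,1.0],"twist":[0,0,0]},{"hand":6.0,"travel":[0,0,0.4],"twist":[0,0,0]}]}}

```text
time: 7.57
position: [0.4416, 0.0628, 0.0209]
tool_rot: [0.857, 0.515, -0.002, -0.001]
ft_force: [0.2, 0.3, -0.3]
grip_width: 0.0799
grip_force: 0.0
```

Emit:
{"method": "move_arm", "body": {"commands": [{"hand":4.5,"travel":[0,0,0],"twist":[0,0,0]},{"hand":4.5,"travel":[0,0,0],"twist":[0,0,0]},{"hand":4.5,"travel":[0,0,0],"twist":[0,0,0]},{"hand":4.5,"travel":[0,0,0],"twist":[0,0,0]}]}}

```text
time: 7.9
position: [0.4435, 0.0627, 0.024]
tool_rot: [0.857, 0.516, 0.001, 0.001]
ft_force: [-0.1, 0.5, -0.1]
grip_width: 0.055
grip_force: 0.0
```

```bash
python3 d.py .4425 .0625 .020 62;  python3 - <<'E'
from rig import robot
import cv2,pickle
c=robot.camera("top");pickle.dump(c,open("t3.pkl","wb"))
s=robot.camera("scene")
a=cv2.resize(c["frame"][155:260,280:420,::-1],None,fx=4,fy=4,interpolation=2)
b=cv2.resize(s["frame"][170:275,260:380,::-1],None,fx=2,fy=4,interpolation=2)
cv2.imwrite("pics/m3.png",cv2.hconcat([a,b]))
E
```

```text
pos [0.4435 0.0627 0.024 ] yaw 62.09 tilt [ 0.002 -0.   ] shift cm [-0.07 -0.08  0.39] tz 0.1
```

View pics/m3.png

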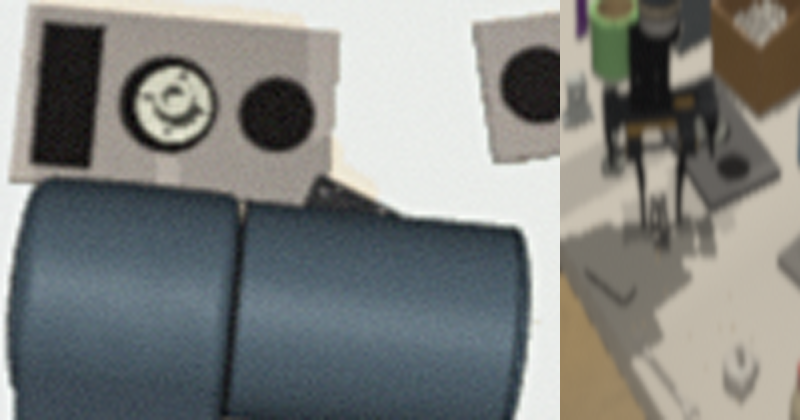

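Emit:
{"method": "move_arm", "body": {"commands": [{"hand":2.0,"travel":[0,0,0],"twist":[0,0,0]},{"hand":2.0,"travel":[0,0,0],"twist":[0,0,0]}], "force": 20}}

```text
time: 8.17
position: [0.443, 0.0627, 0.0234]
tool_rot: [0.857, 0.516, 0.0, 0.0]
ft_force: [0.6, -0.9, -0.1]
grip_width: 0.0387
grip_force: 0.0
```

Emit:
{"method": "move_arm", "body": {"commands": [{"hand":3.8,"travel":[0,0,0.35],"twist":[0,0,0]},{"hand":3.8,"travel":[0,0,0],"twist":[0,0,0]},{"hand":3.8,"travel":[0,0,0],"twist":[0,0,0]}]}}

```text
time: 8.42
position: [0.4425, 0.0628, 0.0192]
tool_rot: [0.857, 0.516, -0.0, -0.0]
ft_force: [0.4, -0.5, -0.8]
grip_width: 0.0376
grip_force: 0.0
```

Emit:
{"method": "move_arm", "body": {"commands": [{"hand":2.0,"travel":[0,0,0],"twist":[0,0,0]},{"hand":2.0,"travel":[0,0,0],"twist":[0,0,0]},{"hand":2.0,"travel":[0,0,0],"twist":[0,0,0]},{"hand":2.0,"travel":[0,0,0],"twist":[0,0,0]}], "force": 20}}

```text
time: 8.75
position: [0.4427, 0.0628, 0.0194]
tool_rot: [0.857, 0.516, -0.0, -0.0]
ft_force: [1.0, -0.1, -0.7]
grip_width: 0.0289
grip_force: 20.0
```

```bash
python3 d.py .625 .2433 .1 -5.8
```

```text
pos [0.4427 0.0628 0.0194] yaw 62.11 tilt [-0.  0.] shift cm [24.48  7.67 -8.06] tz 67.9
```

Emit:
{"method": "move_arm", "body": {"commands": [{"hand":2.0,"travel":[0,0,-1],"twist":[0,0,0]},{"hand":2.0,"travel":[0,0,-2],"twist":[0,0,0]},{"hand":2.0,"travel":[0,0,-2.5],"twist":[0,0,0]},{"hand":2.0,"travel":[0,0,-2.5],"twist":[0,0,4]},{"hand":2.0,"travel":[0,0,0],"twist":[0,0,7]}]}}

```text
time: 9.17
position: [0.4448, 0.0627, 0.1027]
tool_rot: [0.903, 0.43, 0.003, 0.002]
ft_force: [0.1, -0.3, -0.7]
grip_width: 0.0289
grip_force: 20.0
```

Emit:
{"method": "move_arm", "body": {"commands": [{"hand":2.0,"travel":[0,0,0],"twist":[0,0,7]},{"hand":2.0,"travel":[0,0,0],"twist":[0,0,7]},{"hand":2.0,"travel":[0,0,0],"twist":[0,0,7]},{"hand":2.0,"travel":[0,0,0],"twist":[0,0,7]},{"hand":2.0,"travel":[0,0,0],"twist":[0,0,7]}]}}

```text
time: 9.58
position: [0.4425, 0.0628, 0.0995]
tool_rot: [0.991, 0.137, -0.0, -0.0]
ft_force: [0.2, 0.1, -1.0]
grip_width: 0.0291
grip_force: 20.0
```

Emit:
{"method": "move_arm", "body": {"commands": [{"hand":2.0,"travel":[0,0,0],"twist":[0,0,7]},{"hand":2.0,"travel":[0,0,0],"twist":[0,0,7]},{"hand":2.0,"travel":[0,0,0],"twist":[0,0,7]},{"hand":2.0,"travel":[1,-1.2,0],"twist":[0,0,1]},{"hand":2.0,"travel":[2,-2.4,0],"twist":[0,0,0]}]}}

```text
time: 10.0
position: [0.4728, 0.0948, 0.099]
tool_rot: [0.999, -0.053, -0.003, 0.0]
ft_force: [-0.0, -0.9, -0.5]
grip_width: 0.0291
grip_force: 20.0
```

Emit:
{"method": "move_arm", "body": {"commands": [{"hand":2.0,"travel":[2,-2.5,0],"twist":[0,0,0]},{"hand":2.0,"travel":[2,-2.5,0],"twist":[0,0,0]},{"hand":2.0,"travel":[2,-2.5,0],"twist":[0,0,0]},{"hand":2.0,"travel":[2,-2.5,0],"twist":[0,0,0]},{"hand":2.0,"travel":[2,-2.4,0],"twist":[0,0,0]}]}}

```text
time: 10.42
position: [0.5887, 0.2101, 0.0992]
tool_rot: [0.999, -0.051, -0.0, 0.0]
ft_force: [0.7, -0.4, -0.7]
grip_width: 0.0287
grip_force: 20.0
```

Emit:
{"method": "move_arm", "body": {"commands": [{"hand":2.0,"travel":[2,-2.4,0],"twist":[0,0,0]},{"hand":2.0,"travel":[1,-1.2,0],"twist":[0,0,0]},{"hand":2.0,"travel":[0,0,0],"twist":[0,0,0]},{"hand":2.0,"travel":[0,0,0],"twist":[0,0,0]}]}}

```text
time: 10.75
position: [0.6211, 0.2418, 0.0987]
tool_rot: [0.999, -0.051, -0.001, 0.0]
ft_force: [-0.5, 0.3, -1.3]
grip_width: 0.0288
grip_force: 20.0
```

```bash
python3 d.py .625 .2433 .026 -5.8; python3 - <<'E'
from rig import robot
import cv2
c=robot.camera("scene");t=robot.camera("top")
b=cv2.resize(c["frame"][145:235,270:390,::-1],None,fx=4,fy=4,interpolation=2)
a=cv2.resize(t["frame"][140:230,270:350,::-1],None,fx=4,fy=4,interpolation=2)
cv2.imwrite("pics/b4.png",cv2.hconcat([a,b]))
E
```

```text
pos [0.6211 0.2418 0.0987] yaw -5.82 tilt [-0.002 -0.001] shift cm [ 0.38 -0.2   7.27] tz -0.0
```

View pics/b4.png

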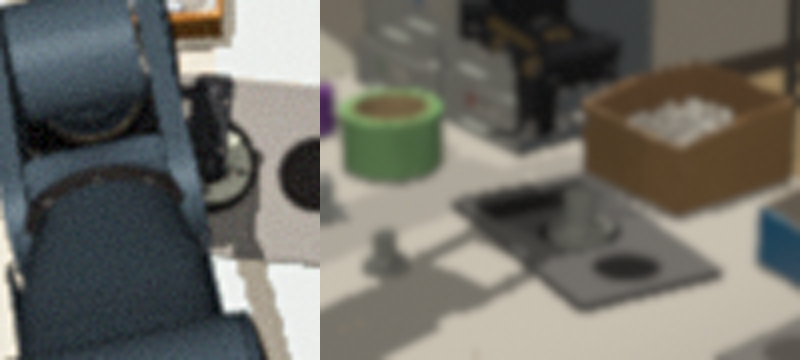

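Emit:
{"method": "move_arm", "body": {"commands": [{"hand":2.0,"travel":[0.2,-0.1,1.5],"twist":[0,0,0]},{"hand":2.0,"travel":[0.1,-0.1,2.0],"twist":[0,0,0]},{"hand":2.0,"travel":[0,0,2],"twist":[0,0,0]},{"hand":2.0,"travel":[0,0,1.2],"twist":[0,0,0]},{"hand":2.0,"travel":[0,0,0.2],"twist":[0,0,0]}]}}

```text
time: 11.27
position: [0.622, 0.2418, 0.0268]
tool_rot: [0.999, -0.052, -0.004, 0.001]
ft_force: [-0.4, -0.4, -1.2]
grip_width: 0.0289
grip_force: 20.0
```

Emit:
{"method": "move_arm", "body": {"commands": [{"hand":2.0,"travel":[0,0,0],"twist":[0,0,0]},{"hand":2.0,"travel":[0,0,0],"twist":[0,0,0]},{"hand":2.0,"travel":[0,0,0],"twist":[0,0,0]}]}}

```text
time: 11.52
position: [0.6259, 0.2432, 0.0315]
tool_rot: [0.999, -0.051, 0.001, -0.0]
ft_force: [-0.3, -0.2, -0.9]
grip_width: 0.0289
grip_force: 20.0
```

```bash
python3 d.py .625 .2433 .0255 -5.8
```

```text
pos [0.6259 0.2432 0.0315] yaw -5.9 tilt [0.002 0.   ] shift cm [-0.09 -0.    0.6 ] tz -0.1
```

Emit:
{"method": "move_arm", "body": {"commands": [{"hand":2.0,"travel":[-0.1,0,0.3],"twist":[0,0,0]},{"hand":2.0,"travel":[0,0,0],"twist":[0,0,0]},{"hand":2.0,"travel":[0,0,0.1],"twist":[0,0,0]},{"hand":2.0,"travel":[0,0,0],"twist":[0,0,0]}]}}

```text
time: 11.85
position: [0.624, 0.2434, 0.0267]
tool_rot: [0.999, -0.051, 0.0, -0.0]
ft_force: [1.4, -0.2, -1.8]
grip_width: 0.0289
grip_force: 20.0
```

Emit:
{"method": "move_arm", "body": {"commands": [{"hand":2.0,"travel":[0,0,0.1],"twist":[0,0,0]},{"hand":2.0,"travel":[0,0,0],"twist":[0,0,0]},{"hand":2.0,"travel":[0,0,0],"twist":[0,0,0]}]}}

```text
time: 12.1
position: [0.624, 0.2433, 0.0254]
tool_rot: [0.999, -0.051, 0.0, -0.0]
ft_force: [0.5, -0.6, -0.6]
grip_width: 0.0288
grip_force: 20.0
```

Emit:
{"method": "move_arm", "body": {"commands": [{"hand":2.0,"travel":[0,0,0.1],"twist":[0,0,0]},{"hand":2.0,"travel":[0,0,0],"twist":[0,0,0]},{"hand":2.0,"travel":[0,0,0],"twist":[0,0,0]}]}}

```text
time: 12.35
position: [0.6241, 0.2433, 0.0253]
tool_rot: [0.999, -0.051, 0.0, -0.0]
ft_force: [-2.1, -0.2, 4.8]
grip_width: 0.0288
grip_force: 20.0
```

Emit:
{"method": "move_arm", "body": {"commands": [{"hand":4.2,"travel":[0,0,-0.1],"twist":[0,0,0]},{"hand":4.2,"travel":[0,0,0],"twist":[0,0,0]},{"hand":4.2,"travel":[0,0,0],"twist":[0,0,0]},{"hand":4.2,"travel":[0,0,-0.5],"twist":[0,0,0]},{"hand":8.7,"travel":[0,0,-2.5],"twist":[0,0,0]}]}}

```text
time: 12.77
position: [0.6206, 0.2424, 0.0515]
tool_rot: [0.999, -0.051, -0.005, 0.001]
ft_force: [-0.3, -0.5, -0.9]
grip_width: 0.0434
grip_force: 0.0
```

```bash
cat > fit.py <<'E'
from h import *
d=pickle.load(open("cams.pkl","rb"));t=d["top"];s=pickle.load(open("s2.pkl","rb"))
def sil(c,pts,shape=None):
    P=np.array([proj(c,p) for p in pts]);return P
def cyl(x,y,r,z0,z1,n=24):
    a=np.linspace(0,2*np.pi,n,endpoint=False)
    return [(x+r*np.cos(q),y+r*np.sin(q),z) for z in(z0,z1) for q in a]
def show(c,box,k,hulls):
    x0,y0,x1,y1=box;im=cv2.resize(c["frame"][y0:y1,x0:x1,::-1],None,fx=k,fy=k,interpolation=2)
    for P in hulls:
        H=cv2.convexHull(P.astype(np.float32))[:,0]
        cv2.polylines(im,[np.int32(((H-[x0,y0]+.5)*k-.5).round())],True,(0,0,255),1)
    return im
E
python3 - <<'E'
from fit import *
x,y=.4150,-.3335
o=[cyl(x,y,.0205,0,.068)]
T=show(t,(460,220,500,260),9,[sil(t,p) for p in o]); S=show(s,(365,245,405,300),9,[sil(s,p) for p in o])
def box(x,y,yaw,l,w,z0,z1):
    c,q=np.cos(np.radians(yaw)),np.sin(np.radians(yaw))
    return [(x+c*a*l/2-q*b*w/2,y+q*a*l/2+c*b*w/2,z) for z in(z0,z1) for a in(-1,1) for b in(-1,1)]
x,y,yw=.4325,.3385,-14.5
o=[box(x,y,yw,.06,.024,0,.008),box(x,y,yw,.036,.024,.008,.044)]
T2=show(t,(250,220,280,260),9,[sil(t,p) for p in o]); S2=show(s,(255,180,285,220),9,[sil(s,p) for p in o])
h=495
pad=lambda a:cv2.copyMakeBorder(a,0,h-a.shape[0],0,0,0)
im=cv2.hconcat([cv2.resize(pad(a),None,fx=.58,fy=1) if 0 else pad(a) for a in(T,S)]);im2=cv2.hconcat([pad(a) for a in(T2,S2)])
cv2.imwrite("pics/o5.png",im);cv2.imwrite("pics/p5.png",im2)
E
```

View pics/o5.png

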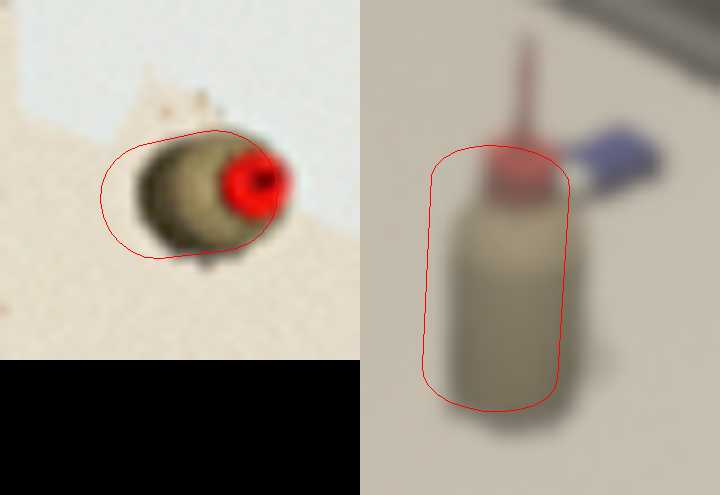

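View pics/p5.png

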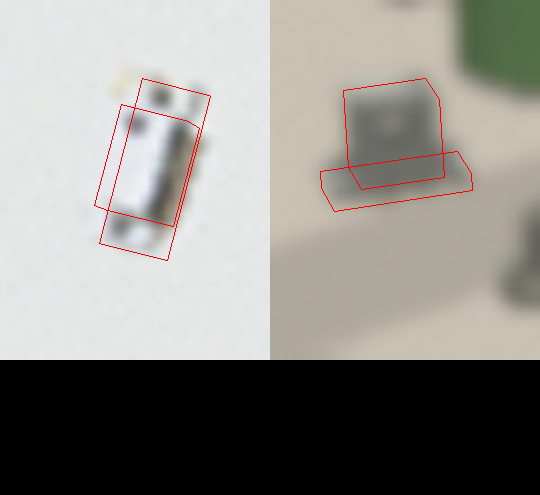

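```bash
cat > of.py <<'E'
from fit import *
from scipy.optimize import minimize
def mask(c,box,thr):
    x0,y0,x1,y1=box;a=c["frame"][y0:y1,x0:x1].astype(int);m=a.min(2)<thr
    return m
def hullmask(c,box,pts,k=4):
    x0,y0,x1,y1=box;P=sil(c,pts);H=cv2.convexHull(P.astype(np.float32))[:,0]
    m=np.zeros(((y1-y0)*k,(x1-x0)*k),np.uint8);cv2.fillConvexPoly(m,np.int32(((H-[x0,y0]+.5)*k).round()),1)
    return cv2.resize(m.astype(np.float32),(x1-x0,y1-y0),interpolation=cv2.INTER_AREA)
bt=(465,225,497,258);bs=(405-35,266,435,299)
bs=(370,267,432,299)
a=s["frame"][280:285,372:435:6];
mt=mask(t,bt,130);ms=mask(s,(370,270,436,299),125)
if __name__=="__main__":
    print(a[2].tolist())
    best=[]
    S0=(370,270,436,299)
    for x in np.arange(.405,.4221,.001):
        for y in np.arange(-.355,-.330,.001):
            p=cyl(x,y,.0205,0,.062);e1=np.abs(hullmask(t,bt,p)-mt).sum()/mt.sum()
            e2=np.abs(hullmask(s,S0,p)-ms).sum()/ms.sum();best.append((e1+e2,e1,e2,x,y))
    best.sort();print(mt.sum(),ms.sum(),[tuple(np.round(b,4)) for b in best[:4]])
E
python3 of.py
```

```text
[[195, 187, 172], [123, 114, 95], [126, 116, 96], [160, 153, 139], [197, 190, 175], [198, 190, 175], [197, 190, 175], [198, 190, 175], [198, 190, 176], [160, 154, 142], [111, 106, 96]]
191 395 [(np.float64(0.4605), np.float64(0.2032), np.float64(0.2573), np.float64(0.416), np.float64(-0.342)), (np.float64(0.4618), np.float64(0.1996), np.float64(0.2622), np.float64(0.415), np.float64(-0.343)), (np.float64(0.4632), np.float64(0.2039), np.float64(0.2593), np.float64(0.416), np.float64(-0.343)), (np.float64(0.4659), np.float64(0.2035), np.float64(0.2623), np.float64(0.415), np.float64(-0.344))]
```

Emit:
{"method": "move_arm", "body": {"commands": [{"hand":8.7,"travel":[0,0,-3],"twist":[0,0,0]},{"hand":8.7,"travel":[0,0,-4],"twist":[0,0,0]},{"hand":8.7,"travel":[0,0,-4],"twist":[0,0,0]},{"hand":8.7,"travel":[0,4,0],"twist":[0,0,-5.8]},{"hand":8.7,"travel":[-1.3,3.8,0],"twist":[0,0,0]}]}}

```text
time: 13.18
position: [0.6111, 0.1665, 0.1697]
tool_rot: [1.0, 0.003, 0.006, -0.0]
ft_force: [0.6, -0.3, -0.4]
grip_width: 0.0737
grip_force: 0.0
```

Emit:
{"method": "move_arm", "body": {"commands": [{"hand":8.7,"travel":[-1.3,3.8,0],"twist":[0,0,0]},{"hand":8.7,"travel":[-1.3,3.8,0],"twist":[0,0,0]},{"hand":8.7,"travel":[-1.3,3.8,0],"twist":[0,0,0]},{"hand":8.7,"travel":[-1.3,3.8,0],"twist":[0,0,0]},{"hand":8.7,"travel":[-1.3,3.8,0],"twist":[0,0,0]}]}}

```text
time: 13.6
position: [0.5407, -0.0259, 0.1658]
tool_rot: [1.0, -0.001, 0.0, 0.0]
ft_force: [0.4, -0.3, 0.2]
grip_width: 0.0871
grip_force: 0.0
```

Emit:
{"method": "move_arm", "body": {"commands": [{"hand":8.7,"travel":[-1.3,3.8,0],"twist":[0,0,0]},{"hand":8.7,"travel":[-1.3,3.8,0],"twist":[0,0,0]},{"hand":8.7,"travel":[-1.3,3.8,0],"twist":[0,0,0]},{"hand":8.7,"travel":[0,0,0],"twist":[0,0,0]}]}}

```text
time: 13.93
position: [0.5012, -0.1449, 0.1658]
tool_rot: [1.0, -0.004, 0.0, 0.002]
ft_force: [0.2, 0.5, 0.1]
grip_width: 0.0873
grip_force: 0.0
```

```bash
python3 - <<'E'
from of import *
S0=(370,266,410,299);ms=mask(s,S0,138);mt=mask(t,bt,140);best=[]
for h in(.056,.062):
  for x in np.arange(.406,.4221,.001):
    for y in np.arange(-.352,-.334,.001):
        p=cyl(x,y,.0205,0,h);p2=cyl(x,y,.0115,h,.075)
        e1=np.abs(np.maximum(hullmask(t,bt,p),hullmask(t,bt,p2))-mt).sum()/mt.sum()
        e2=np.abs(np.maximum(hullmask(s,S0,p),hullmask(s,S0,p2))-ms).sum()/ms.sum();best.append((e1+e2,e1,e2,h,x,y))
best.sort();print(mt.sum(),ms.sum());[print(np.round(b,4)) for b in best[:5]]
for k in(1,2): print(np.round(min(best,key=lambda b:b[k]),4))
x,y,h=best[0][4],best[0][5],best[0][3]
o=[cyl(x,y,.0205,0,h),cyl(x,y,.002,h,.118)]
A=show(t,(460,220,500,260),9,[sil(t,p) for p in o]);B=show(s,(365,245,405,300),9,[sil(s,p) for p in o])
cv2.imwrite("pics/o6.png",cv2.hconcat([cv2.copyMakeBorder(A,0,135,0,0,0),B]))
E
```

```text
197 388
[ 0.2426  0.1555  0.0871  0.056   0.415  -0.344 ]
[ 0.2447  0.1532  0.0915  0.056   0.415  -0.343 ]
[ 0.252   0.1602  0.0918  0.056   0.416  -0.343 ]
[ 0.2533  0.1694  0.0839  0.056   0.414  -0.344 ]
[ 0.2583  0.1583  0.1     0.056   0.416  -0.342 ]
[ 0.2447  0.1532  0.0915  0.056   0.415  -0.343 ]
[ 0.287   0.2043  0.0826  0.062   0.415  -0.344 ]
```

View pics/o6.png

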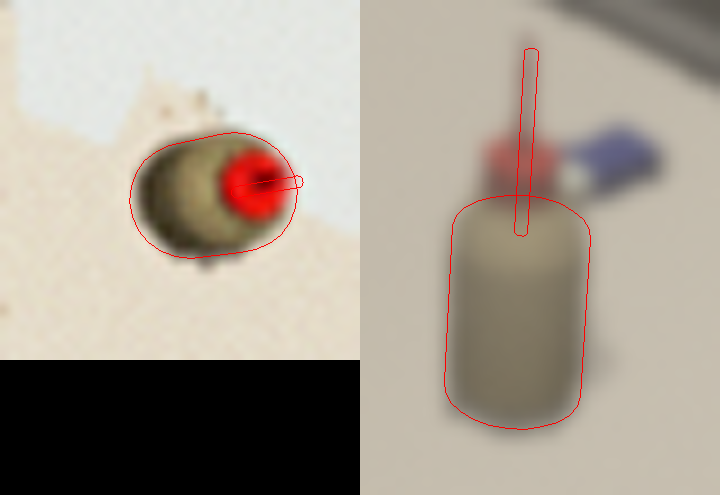

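Emit:
{"method": "move_arm", "body": {"commands": [{"hand":8.7,"travel":[-1.4,3.3,0],"twist":[0,0,0]},{"hand":8.7,"travel":[-1.4,3.3,0],"twist":[0,0,0]},{"hand":8.7,"travel":[-1.5,3.3,0],"twist":[0,0,0]},{"hand":8.7,"travel":[-1.5,3.3,0],"twist":[0,0,0]},{"hand":8.7,"travel":[-1.5,3.3,0],"twist":[0,0,0]}]}}

```text
time: 14.35
position: [0.4286, -0.3043, 0.1657]
tool_rot: [1.0, -0.001, 0.0, 0.0]
ft_force: [0.6, 0.3, -0.2]
grip_width: 0.0868
grip_force: 0.0
```

Emit:
{"method": "move_arm", "body": {"commands": [{"hand":8.7,"travel":[-1.4,3.3,0],"twist":[0,0,0]},{"hand":8.7,"travel":[0,0,0],"twist":[0,0,0]},{"hand":8.7,"travel":[0,0,0],"twist":[0,0,0]},{"hand":8.7,"travel":[0,0,0],"twist":[0,0,0]}]}}

```text
time: 14.68
position: [0.4149, -0.3355, 0.1654]
tool_rot: [1.0, -0.001, -0.0, -0.001]
ft_force: [0.1, -0.2, 0.1]
grip_width: 0.0873
grip_force: 0.0
```

```bash
python3 d.py .4145 -.3435 .063 0
```

```text
pos [ 0.4149 -0.3355  0.1654] yaw -0.13 tilt [-0.     0.001] shift cm [-0.04  0.81 10.23] tz -0.1
```

Emit:
{"method": "move_arm", "body": {"commands": [{"hand":8.7,"travel":[0,0.4,2],"twist":[0,0,0]},{"hand":8.7,"travel":[0,0.4,2],"twist":[0,0,0]},{"hand":8.7,"travel":[0,0,2],"twist":[0,0,0]},{"hand":8.7,"travel":[0,0,2],"twist":[0,0,0]},{"hand":6.0,"travel":[0,0,1],"twist":[0,0,0]}]}}

```text
time: 15.1
position: [0.4149, -0.3413, 0.0735]
tool_rot: [1.0, 0.0, -0.001, -0.002]
ft_force: [0.3, 0.1, -0.6]
grip_width: 0.0846
grip_force: 0.0
```

Emit:
{"method": "move_arm", "body": {"commands": [{"hand":6.0,"travel":[0,0,0.5],"twist":[0,0,0]},{"hand":6.0,"travel":[0,0,0.3],"twist":[0,0,0]},{"hand":6.0,"travel":[0,0,0],"twist":[0,0,0]},{"hand":6.0,"travel":[0,0,0],"twist":[0,0,0]}]}}

```text
time: 15.43
position: [0.4156, -0.3443, 0.0682]
tool_rot: [1.0, -0.001, 0.0, 0.001]
ft_force: [0.9, 0.4, -0.4]
grip_width: 0.0637
grip_force: 0.0
```

```bash
python3 d.py .4145 -.3435 .063 0;python3 - <<'E'
from rig import robot
import cv2
c=robot.camera("scene")
cv2.imwrite("pics/o7.png",cv2.resize(c["frame"][220:310,340:450,::-1],None,fx=6,fy=6,interpolation=2))
E
```

```text
pos [ 0.4156 -0.3443  0.0682] yaw -0.06 tilt [ 0.001 -0.001] shift cm [-0.11 -0.08  0.52] tz -0.1
```

View pics/o7.png

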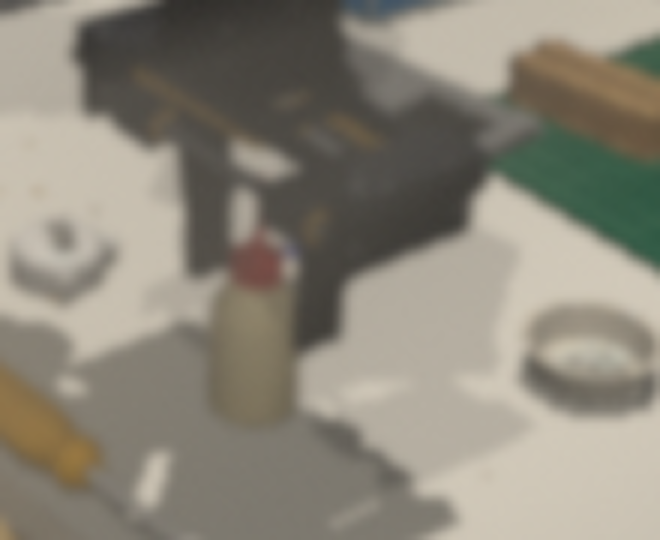

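Emit:
{"method": "move_arm", "body": {"commands": [{"hand":6.0,"travel":[-0.1,-0.1,0.2],"twist":[0,0,0]},{"hand":6.0,"travel":[0,0,0.2],"twist":[0,0,0]},{"hand":6.0,"travel":[0,0,0.1],"twist":[0,0,0]},{"hand":6.0,"travel":[0,0,0],"twist":[0,0,0]},{"hand":6.0,"travel":[0,0,0],"twist":[0,0,0]}]}}

```text
time: 15.9
position: [0.4139, -0.3432, 0.0624]
tool_rot: [1.0, -0.001, -0.0, -0.0]
ft_force: [-1.0, 0.3, -0.4]
grip_width: 0.0599
grip_force: 0.0
```

```bash
python3 d.py .4145 -.3435 .063 0
```

```text
pos [ 0.4139 -0.3432  0.0624] yaw -0.1 tilt [-0.  0.] shift cm [ 0.06  0.03 -0.06] tz -0.1
```

Perfect, no contact. Close gently.

Emit:
{"method": "move_arm", "body": {"commands": [{"hand":4.4,"travel":[0,0,0],"twist":[0,0,0]},{"hand":4.4,"travel":[0,0,0],"twist":[0,0,0]},{"hand":4.3,"travel":[0,0,0],"twist":[0,0,0]},{"hand":4.2,"travel":[0,0,0],"twist":[0,0,0]},{"hand":4.1,"travel":[0,0,0],"twist":[0,0,0]}], "force": 10}}

```text
time: 16.32
position: [0.4139, -0.343, 0.0624]
tool_rot: [1.0, -0.001, -0.0, -0.0]
ft_force: [-0.7, 0.7, 1.4]
grip_width: 0.0426
grip_force: 0.4
```

Emit:
{"method": "move_arm", "body": {"commands": [{"hand":4.0,"travel":[0,0,0],"twist":[0,0,0]},{"hand":3.8,"travel":[0,0,0],"twist":[0,0,0]},{"hand":3.5,"travel":[0,0,0],"twist":[0,0,0]},{"hand":3.0,"travel":[0,0,0],"twist":[0,0,0]}], "force": 20}}

```text
time: 16.65
position: [0.4139, -0.3428, 0.0624]
tool_rot: [1.0, -0.001, -0.0, -0.0]
ft_force: [-0.5, 1.5, 1.0]
grip_width: 0.0389
grip_force: 20.0
```

```bash
python3 d.py .6078 .0743 .0685 0
```

```text
pos [ 0.4139 -0.3428  0.0624] yaw -0.09 tilt [-0.     0.001] shift cm [ 19.33 -41.74  -0.59] tz -0.1
```

Emit:
{"method": "move_arm", "body": {"commands": [{"hand":3.0,"travel":[0,0,-0.5],"twist":[0,0,0]},{"hand":3.0,"travel":[0,0,-1],"twist":[0,0,0]},{"hand":3.0,"travel":[0,0,-1.5],"twist":[0,0,0]},{"hand":3.0,"travel":[0,0,-1.5],"twist":[0,0,0]},{"hand":3.0,"travel":[0,0,-1],"twist":[0,0,0]}]}}

```text
time: 17.07
position: [0.4145, -0.344, 0.1193]
tool_rot: [1.0, -0.001, 0.001, 0.001]
ft_force: [0.0, -1.1, -0.9]
grip_width: 0.0385
grip_force: 20.0
```

```bash
python3 - <<'E'
from rig import robot
import cv2
o=robot.get_obs();print(o["grip_width"],o["grip_force"],o["ft_force"])
c=robot.camera("scene")
cv2.imwrite("pics/o8.png",cv2.resize(c["frame"][200:300,340:450,::-1],None,fx=5,fy=5,interpolation=2))
E
```

```text
0.03851790492197932 19.985790890059434 [ 0.03503167 -1.09963524 -0.91679791]
```

View pics/o8.png

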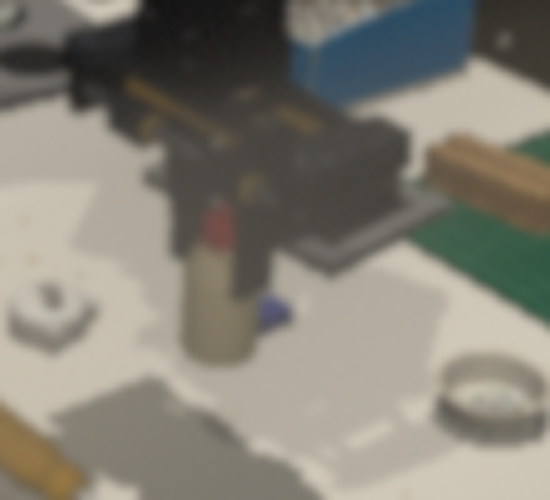

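Emit:
{"method": "move_arm", "body": {"commands": [{"hand":3.0,"travel":[0.5,-1.1,0],"twist":[0,0,0]},{"hand":3.0,"travel":[0.9,-2.0,0],"twist":[0,0,0]},{"hand":3.0,"travel":[1.2,-2.6,0],"twist":[0,0,0]},{"hand":3.0,"travel":[1.2,-2.6,0],"twist":[0,0,0]},{"hand":3.0,"travel":[1.2,-2.6,0],"twist":[0,0,0]}]}}

```text
time: 17.53
position: [0.464, -0.2321, 0.1167]
tool_rot: [1.0, -0.001, -0.001, -0.001]
ft_force: [0.7, 0.1, -1.6]
grip_width: 0.0385
grip_force: 20.0
```

Emit:
{"method": "move_arm", "body": {"commands": [{"hand":3.0,"travel":[1.2,-2.6,0],"twist":[0,0,0]},{"hand":3.0,"travel":[1.2,-2.6,0],"twist":[0,0,0]},{"hand":3.0,"travel":[1.2,-2.6,0],"twist":[0,0,0]},{"hand":3.0,"travel":[1.2,-2.6,0],"twist":[0,0,0]},{"hand":3.0,"travel":[1.2,-2.6,0],"twist":[0,0,0]}]}}

```text
time: 17.95
position: [0.524, -0.1018, 0.1166]
tool_rot: [1.0, -0.001, -0.001, -0.001]
ft_force: [1.0, 0.3, -0.4]
grip_width: 0.0383
grip_force: 20.0
```

Emit:
{"method": "move_arm", "body": {"commands": [{"hand":3.0,"travel":[1.2,-2.6,0],"twist":[0,0,0]},{"hand":3.0,"travel":[1.2,-2.6,0],"twist":[0,0,0]},{"hand":3.0,"travel":[1.2,-2.6,0],"twist":[0,0,0]},{"hand":3.0,"travel":[1.2,-2.6,0],"twist":[0,0,0]},{"hand":3.0,"travel":[1.2,-2.6,0],"twist":[0,0,0]}]}}

```text
time: 18.37
position: [0.5839, 0.028, 0.1165]
tool_rot: [1.0, -0.001, -0.001, -0.0]
ft_force: [-0.5, -0.4, -1.2]
grip_width: 0.0385
grip_force: 20.0
```

Emit:
{"method": "move_arm", "body": {"commands": [{"hand":3.0,"travel":[1.1,-2.3,0],"twist":[0,0,0]},{"hand":3.0,"travel":[0.9,-2.0,0],"twist":[0,0,0]},{"hand":3.0,"travel":[0,0,0],"twist":[0,0,0]},{"hand":3.0,"travel":[0,0,0],"twist":[0,0,0]},{"hand":3.0,"travel":[0,0,0],"twist":[0,0,0]}]}}

```text
time: 18.78
position: [0.6034, 0.0689, 0.1166]
tool_rot: [1.0, -0.0, -0.001, 0.0]
ft_force: [-0.1, 0.2, -1.8]
grip_width: 0.0386
grip_force: 20.0
```

```bash
python3 d.py .6078 .0743 .0685 0
```

```text
pos [0.6034 0.0689 0.1166] yaw -0.05 tilt [-0.003 -0.   ] shift cm [ 0.45 -0.55  4.8 ] tz -0.0
```

Emit:
{"method": "move_arm", "body": {"commands": [{"hand":3.0,"travel":[0.2,-0.3,0.8],"twist":[0,0,0]},{"hand":3.0,"travel":[0.2,-0.2,1.2],"twist":[0,0,0]},{"hand":3.0,"travel":[0,0,1.2],"twist":[0,0,0]},{"hand":3.0,"travel":[0,0,0.6],"twist":[0,0,0]},{"hand":3.0,"travel":[0,0,0.2],"twist":[0,0,0]}]}}

```text
time: 19.2
position: [0.607, 0.0731, 0.075]
tool_rot: [1.0, -0.001, -0.002, -0.0]
ft_force: [-0.6, 0.1, -1.2]
grip_width: 0.0384
grip_force: 20.0
```

Emit:
{"method": "move_arm", "body": {"commands": [{"hand":3.0,"travel":[0,0,0],"twist":[0,0,0]},{"hand":3.0,"travel":[0,0,0],"twist":[0,0,0]},{"hand":3.0,"travel":[0,0,0],"twist":[0,0,0]}]}}

```text
time: 19.45
position: [0.609, 0.0734, 0.0777]
tool_rot: [1.0, -0.001, 0.0, 0.0]
ft_force: [0.8, -0.1, -0.9]
grip_width: 0.0384
grip_force: 20.0
```

```bash
python3 d.py .6078 .0743 .0685 0
```

```text
pos [0.609  0.0734 0.0777] yaw -0.1 tilt [ 0.001 -0.   ] shift cm [-0.12 -0.09  0.92] tz -0.1
```

Emit:
{"method": "move_arm", "body": {"commands": [{"hand":3.0,"travel":[-0.1,-0.1,0.3],"twist":[0,0,0]},{"hand":3.0,"travel":[0,0,0.2],"twist":[0,0,0]},{"hand":3.0,"travel":[0,0,0.1],"twist":[0,0,0]},{"hand":3.0,"travel":[0,0,0],"twist":[0,0,0]},{"hand":3.0,"travel":[0,0,0],"twist":[0,0,0]}]}}

```text
time: 19.87
position: [0.6076, 0.0746, 0.0714]
tool_rot: [1.0, -0.001, -0.0, 0.0]
ft_force: [0.4, -0.6, -1.2]
grip_width: 0.0388
grip_force: 20.0
```

Emit:
{"method": "move_arm", "body": {"commands": [{"hand":3.0,"travel":[0,0,0.1],"twist":[0,0,0]},{"hand":3.0,"travel":[0,0,0],"twist":[0,0,0]},{"hand":3.0,"travel":[0,0,0],"twist":[0,0,0]}]}}

```text
time: 20.12
position: [0.6077, 0.0745, 0.0704]
tool_rot: [1.0, -0.001, 0.0, -0.0]
ft_force: [-0.0, 0.5, -0.8]
grip_width: 0.0388
grip_force: 20.0
```

Emit:
{"method": "move_arm", "body": {"commands": [{"hand":3.0,"travel":[0,0,0.1],"twist":[0,0,0]},{"hand":3.0,"travel":[0,0,0],"twist":[0,0,0]},{"hand":3.0,"travel":[0,0,0],"twist":[0,0,0]}]}}

```text
time: 20.37
position: [0.6076, 0.0745, 0.0694]
tool_rot: [1.0, -0.001, -0.0, -0.0]
ft_force: [0.2, 0.3, -0.4]
grip_width: 0.0386
grip_force: 20.0
```

Emit:
{"method": "move_arm", "body": {"commands": [{"hand":3.0,"travel":[0,0,0.1],"twist":[0,0,0]},{"hand":3.0,"travel":[0,0,0],"twist":[0,0,0]},{"hand":3.0,"travel":[0,0,0],"twist":[0,0,0]}]}}

```text
time: 20.62
position: [0.6077, 0.0745, 0.0685]
tool_rot: [1.0, -0.001, 0.0, -0.0]
ft_force: [0.4, -0.3, -0.7]
grip_width: 0.0384
grip_force: 20.0
```

Emit:
{"method": "move_arm", "body": {"commands": [{"hand":3.0,"travel":[0,0,0.05],"twist":[0,0,0]},{"hand":3.0,"travel":[0,0,0],"twist":[0,0,0]},{"hand":3.0,"travel":[0,0,0],"twist":[0,0,0]}]}}

```text
time: 20.87
position: [0.608, 0.0745, 0.0683]
tool_rot: [1.0, -0.001, 0.0, -0.0]
ft_force: [-0.5, 0.5, 2.6]
grip_width: 0.0387
grip_force: 20.0
```

Emit:
{"method": "move_arm", "body": {"commands": [{"hand":4.2,"travel":[0,0,0],"twist":[0,0,0]},{"hand":4.6,"travel":[0,0,0],"twist":[0,0,0]},{"hand":6.0,"travel":[0,0,0],"twist":[0,0,0]},{"hand":6.0,"travel":[0,0,0],"twist":[0,0,0]},{"hand":6.0,"travel":[0,0,0],"twist":[0,0,0]}]}}

```text
time: 21.28
position: [0.6076, 0.0745, 0.0677]
tool_rot: [1.0, -0.001, -0.0, 0.0]
ft_force: [-0.9, 0.6, 0.6]
grip_width: 0.0565
grip_force: 0.0
```

Emit:
{"method": "move_arm", "body": {"commands": [{"hand":6.0,"travel":[0,0,-0.5],"twist":[0,0,0]},{"hand":6.0,"travel":[0,0,-1.5],"twist":[0,0,0]},{"hand":6.0,"travel":[0,0,-3],"twist":[0,0,0]},{"hand":6.0,"travel":[0,0,-3],"twist":[0,0,0]},{"hand":6.0,"travel":[0,0,-2.5],"twist":[0,0,0]}]}}

```text
time: 21.7
position: [0.6079, 0.0745, 0.1749]
tool_rot: [1.0, -0.001, 0.0, 0.0]
ft_force: [0.5, -0.1, 0.4]
grip_width: 0.06
grip_force: 0.0
```

Emit:
{"method": "move_arm", "body": {"commands": [{"hand":6.0,"travel":[-2.4,-1.9,-0.5],"twist":[0,0,0]},{"hand":6.0,"travel":[-2.4,-1.9,0],"twist":[0,0,0]},{"hand":6.0,"travel":[-2.4,-1.9,0],"twist":[0,0,0]},{"hand":6.0,"travel":[-2.4,-1.9,0],"twist":[0,0,0]},{"hand":6.0,"travel":[-2.4,-1.9,2],"twist":[0,0,0]}]}}

```text
time: 22.12
position: [0.4896, 0.1707, 0.1612]
tool_rot: [1.0, -0.001, 0.004, -0.001]
ft_force: [0.8, 0.6, -0.2]
grip_width: 0.0602
grip_force: 0.0
```

Emit:
{"method": "move_arm", "body": {"commands": [{"hand":6.0,"travel":[-2.4,-1.9,2],"twist":[0,0,0]},{"hand":6.0,"travel":[-2.4,-1.9,2],"twist":[0,0,0]},{"hand":6.0,"travel":[0,0,1],"twist":[0,0,0]},{"hand":6.0,"travel":[0,0,0],"twist":[0,0,0]},{"hand":6.0,"travel":[0,0,0],"twist":[0,0,0]}]}}

```text
time: 22.53
position: [0.4404, 0.208, 0.1081]
tool_rot: [1.0, -0.0, 0.0, 0.0]
ft_force: [0.3, -0.4, 0.9]
grip_width: 0.06
grip_force: 0.0
```

```bash
python3 d.py .4365 .2105 .027 0; python3 - <<'E'
from fit import *
S0=(275,200,300,216);out=[]
bt=(297,226,316,247)
# small hub: flange + boss silhouettes, saved unobstructed pictures
from of import hullmask,mask
mt=mask(t,bt,219);ms=mask(s,S0,150)
for x in np.arange(.43,.443,.001):
  for y in np.arange(.204,.217,.001):
    P=[cyl(x,y,.022,0,.008),cyl(x,y,.011,.008,.036)]
    e=[np.abs(np.maximum(*[hullmask(c,b,p) for p in P])-m).sum()/m.sum() for c,b,m in((t,bt,mt),(s,S0,ms))]
    out.append((sum(e),*e,x,y))
for k in range(3): print(np.round(min(out,key=lambda b:b[k]),3))
E
```

```text
pos [0.4404 0.208  0.1081] yaw -0.05 tilt [ 0.001 -0.   ] shift cm [-0.39 -0.25  8.11] tz -0.1
[0.424 0.195 0.229 0.437 0.215]
[0.437 0.17  0.267 0.437 0.213]
[0.481 0.277 0.203 0.438 0.217]
```

Emit:
{"method": "move_arm", "body": {"commands": [{"hand":6.0,"travel":[-0.2,-0.2,2],"twist":[0,0,0]},{"hand":6.0,"travel":[-0.1,-0.2,2],"twist":[0,0,0]},{"hand":6.0,"travel":[0,0,2],"twist":[0,0,0]},{"hand":6.0,"travel":[0,0,1.3],"twist":[0,0,0]},{"hand":6.0,"travel":[0,0,0.4],"twist":[0,0,0]}]}}

```text
time: 22.95
position: [0.4384, 0.2112, 0.0302]
tool_rot: [1.0, -0.002, 0.0, -0.0]
ft_force: [-0.5, -0.3, -0.2]
grip_width: 0.0599
grip_force: 0.0
```

Emit:
{"method": "move_arm", "body": {"commands": [{"hand":6.0,"travel":[0,0,0],"twist":[0,0,0]},{"hand":6.0,"travel":[0,0,0],"twist":[0,0,0]},{"hand":6.0,"travel":[0,0,0],"twist":[0,0,0]}]}}

```text
time: 23.2
position: [0.4383, 0.2118, 0.032]
tool_rot: [1.0, -0.001, 0.001, -0.0]
ft_force: [0.3, -0.3, -0.4]
grip_width: 0.0599
grip_force: 0.0
```

```bash
python3 d.py .4368 .2122 .027 0
```

```text
pos [0.4383 0.2118 0.032 ] yaw -0.13 tilt [0.003 0.001] shift cm [-0.15 -0.04  0.5 ] tz -0.1
```

Emit:
{"method": "move_arm", "body": {"commands": [{"hand":6.0,"travel":[-0.1,0,0.3],"twist":[0,0,0]},{"hand":1.0,"travel":[0,0,0.1],"twist":[0,0,0]},{"hand":1.0,"travel":[0,0,0],"twist":[0,0,0]},{"hand":1.0,"travel":[0,0,0],"twist":[0,0,0]},{"hand":1.0,"travel":[0,0,0],"twist":[0,0,0]}], "force": 20}}

```text
time: 23.62
position: [0.4359, 0.2119, 0.0271]
tool_rot: [1.0, -0.001, 0.0, -0.0]
ft_force: [-0.5, 0.0, -0.8]
grip_width: 0.0413
grip_force: 0.0
```

Emit:
{"method": "move_arm", "body": {"commands": [{"hand":1.0,"travel":[0,0,0],"twist":[0,0,0]},{"hand":1.0,"travel":[0,0,0],"twist":[0,0,0]},{"hand":1.0,"travel":[0,0,0],"twist":[0,0,0]},{"hand":1.0,"travel":[0,0,0],"twist":[0,0,0]},{"hand":1.0,"travel":[0,0,0],"twist":[0,0,0]}]}}

```text
time: 24.03
position: [0.436, 0.2119, 0.027]
tool_rot: [1.0, -0.001, 0.0, -0.0]
ft_force: [0.4, 1.9, 0.1]
grip_width: 0.0215
grip_force: 20.0
```

```bash
python3 d.py .630 -.1385 .033 0
```

```text
pos [0.436  0.2119 0.027 ] yaw -0.1 tilt [0. 0.] shift cm [19.46 35.01 -0.61] tz -0.1
```

Emit:
{"method": "move_arm", "body": {"commands": [{"hand":1.0,"travel":[0,0,-1],"twist":[0,0,0]},{"hand":1.0,"travel":[0,0,-2.5],"twist":[0,0,0]},{"hand":1.0,"travel":[0,0,-3],"twist":[0,0,0]},{"hand":1.0,"travel":[0,0,-3],"twist":[0,0,0]},{"hand":1.0,"travel":[0.8,1.5,-1.5],"twist":[0,0,0]}]}}

```text
time: 24.45
position: [0.4431, 0.1982, 0.1401]
tool_rot: [1.0, 0.001, 0.001, -0.001]
ft_force: [1.0, 0.7, -1.8]
grip_width: 0.0213
grip_force: 20.0
```

Emit:
{"method": "move_arm", "body": {"commands": [{"hand":1.0,"travel":[1.6,2.9,0],"twist":[0,0,0]},{"hand":1.0,"travel":[1.6,2.9,0],"twist":[0,0,0]},{"hand":1.0,"travel":[1.6,2.9,0],"twist":[0,0,0]},{"hand":1.0,"travel":[1.6,2.9,0],"twist":[0,0,0]},{"hand":1.0,"travel":[1.6,2.9,0],"twist":[0,0,0]}]}}

```text
time: 24.87
position: [0.5235, 0.0502, 0.1375]
tool_rot: [1.0, -0.001, -0.0, 0.0]
ft_force: [0.7, -0.1, -1.6]
grip_width: 0.0214
grip_force: 20.0
```

Emit:
{"method": "move_arm", "body": {"commands": [{"hand":1.0,"travel":[1.6,2.9,0],"twist":[0,0,0]},{"hand":1.0,"travel":[1.6,2.9,0],"twist":[0,0,0]},{"hand":1.0,"travel":[1.6,2.9,0],"twist":[0,0,0]},{"hand":1.0,"travel":[1.6,2.9,0],"twist":[0,0,0]},{"hand":1.0,"travel":[1.6,2.9,0],"twist":[0,0,0]}]}}

```text
time: 25.28
position: [0.6031, -0.0949, 0.1372]
tool_rot: [1.0, -0.001, -0.001, -0.0]
ft_force: [-0.2, 0.7, -1.6]
grip_width: 0.0212
grip_force: 20.0
```

Emit:
{"method": "move_arm", "body": {"commands": [{"hand":1.0,"travel":[1.6,2.9,0],"twist":[0,0,0]},{"hand":1.0,"travel":[1.0,1.6,2],"twist":[0,0,0]},{"hand":1.0,"travel":[0,0,3],"twist":[0,0,0]},{"hand":1.0,"travel":[0,0,2],"twist":[0,0,0]},{"hand":1.0,"travel":[0,0,0],"twist":[0,0,0]}]}}

```text
time: 25.7
position: [0.6252, -0.1378, 0.0625]
tool_rot: [1.0, -0.001, -0.005, -0.002]
ft_force: [-1.0, 0.1, -2.2]
grip_width: 0.021
grip_force: 20.0
```

Emit:
{"method": "move_arm", "body": {"commands": [{"hand":1.0,"travel":[0,0,0],"twist":[0,0,0]},{"hand":1.0,"travel":[0,0,0],"twist":[0,0,0]}]}}

```text
time: 25.87
position: [0.6298, -0.1385, 0.0681]
tool_rot: [1.0, -0.001, 0.001, 0.0]
ft_force: [0.0, -1.2, -0.8]
grip_width: 0.0216
grip_force: 20.0
```

```bash
python3 d.py .630 -.1385 .033 0
```

```text
pos [ 0.6298 -0.1385  0.0681] yaw -0.07 tilt [ 0.001 -0.001] shift cm [ 0.02 -0.    3.51] tz -0.1
```

Emit:
{"method": "move_arm", "body": {"commands": [{"hand":1.0,"travel":[0,0,1.2],"twist":[0,0,0]},{"hand":1.0,"travel":[0,0,1.2],"twist":[0,0,0]},{"hand":1.0,"travel":[0,0,0.6],"twist":[0,0,0]},{"hand":1.0,"travel":[0,0,0.2],"twist":[0,0,0]},{"hand":1.0,"travel":[0,0,0],"twist":[0,0,0]}]}}

```text
time: 26.28
position: [0.6286, -0.1381, 0.0339]
tool_rot: [1.0, -0.001, -0.001, -0.0]
ft_force: [1.2, -0.0, -1.9]
grip_width: 0.0215
grip_force: 20.0
```

Emit:
{"method": "move_arm", "body": {"commands": [{"hand":1.0,"travel":[0,0,0],"twist":[0,0,0]},{"hand":1.0,"travel":[0,0,0.1],"twist":[0,0,0]},{"hand":1.0,"travel":[0,0,0],"twist":[0,0,0]},{"hand":1.0,"travel":[0,0,0],"twist":[0,0,0]}]}}

```text
time: 26.62
position: [0.6296, -0.1386, 0.0342]
tool_rot: [1.0, -0.001, 0.0, 0.0]
ft_force: [0.1, 1.1, -1.7]
grip_width: 0.0215
grip_force: 20.0
```

Emit:
{"method": "move_arm", "body": {"commands": [{"hand":1.0,"travel":[0,0,0.1],"twist":[0,0,0]},{"hand":1.0,"travel":[0,0,0],"twist":[0,0,0]},{"hand":1.0,"travel":[0,0,0],"twist":[0,0,0]}]}}

```text
time: 26.87
position: [0.6294, -0.1386, 0.033]
tool_rot: [1.0, -0.001, 0.0, 0.0]
ft_force: [0.0, 0.8, -1.3]
grip_width: 0.0216
grip_force: 20.0
```

Emit:
{"method": "move_arm", "body": {"commands": [{"hand":1.0,"travel":[0,0,0.1],"twist":[0,0,0]},{"hand":1.0,"travel":[0,0,0],"twist":[0,0,0]},{"hand":1.0,"travel":[0,0,0],"twist":[0,0,0]}]}}

```text
time: 27.12
position: [0.6295, -0.1386, 0.033]
tool_rot: [1.0, -0.001, 0.0, 0.0]
ft_force: [-2.3, 0.5, 5.4]
grip_width: 0.0215
grip_force: 20.0
```

Emit:
{"method": "move_arm", "body": {"commands": [{"hand":6.0,"travel":[0,0,-0.1],"twist":[0,0,0]},{"hand":6.0,"travel":[0,0,0],"twist":[0,0,0]},{"hand":6.0,"travel":[0,0,0],"twist":[0,0,0]},{"hand":6.0,"travel":[0,0,0],"twist":[0,0,0]},{"hand":6.0,"travel":[0,0,0],"twist":[0,0,0]}]}}

```text
time: 27.53
position: [0.6293, -0.1385, 0.0327]
tool_rot: [1.0, -0.001, -0.0, -0.0]
ft_force: [-0.7, 0.2, -0.2]
grip_width: 0.0467
grip_force: 0.0
```

Emit:
{"method": "move_arm", "body": {"commands": [{"hand":6.0,"travel":[0,0,-1.5],"twist":[0,0,0]},{"hand":6.0,"travel":[0,0,-3.5],"twist":[0,0,0]},{"hand":6.0,"travel":[0,0,-4],"twist":[0,0,0]},{"hand":6.0,"travel":[0,0,-4],"twist":[0,0,0]},{"hand":6.0,"travel":[-0.6,-1.6,-2.5],"twist":[0,0,0]}]}}

```text
time: 27.95
position: [0.6265, -0.1258, 0.1922]
tool_rot: [1.0, -0.002, 0.004, 0.002]
ft_force: [1.0, 0.3, 0.9]
grip_width: 0.0597
grip_force: 0.0
```

Emit:
{"method": "move_arm", "body": {"commands": [{"hand":8.0,"travel":[-1.3,-3.2,0],"twist":[0,0,0]},{"hand":8.0,"travel":[-1.3,-3.2,0],"twist":[0,0,0]},{"hand":8.0,"travel":[-1.3,-3.2,0],"twist":[0,0,0]},{"hand":8.0,"travel":[-1.3,-3.2,0],"twist":[0,0,0]},{"hand":8.0,"travel":[-1.3,-3.2,0],"twist":[0,0,0]}]}}

```text
time: 28.37
position: [0.5577, 0.0389, 0.188]
tool_rot: [1.0, -0.001, 0.0, -0.0]
ft_force: [0.0, 0.7, -0.0]
grip_width: 0.0785
grip_force: 0.0
```

Emit:
{"method": "move_arm", "body": {"commands": [{"hand":8.0,"travel":[-1.3,-3.2,0],"twist":[0,0,0]},{"hand":8.0,"travel":[-1.3,-3.2,0],"twist":[0,0,0]},{"hand":8.0,"travel":[-1.3,-3.2,0],"twist":[0,0,0]},{"hand":8.0,"travel":[-1.3,-3.2,0],"twist":[0,0,0]},{"hand":8.0,"travel":[-1.3,-3.2,0],"twist":[0,0,0]}]}}

```text
time: 28.78
position: [0.493, 0.1991, 0.1879]
tool_rot: [1.0, -0.001, -0.0, -0.0]
ft_force: [0.3, 0.8, -0.5]
grip_width: 0.0798
grip_force: 0.0
```

Emit:
{"method": "move_arm", "body": {"commands": [{"hand":8.0,"travel":[-1.3,-3.2,0],"twist":[0,0,0]},{"hand":8.0,"travel":[-1.3,-3.2,0],"twist":[0,0,0]},{"hand":8.0,"travel":[-1.3,-3.2,2],"twist":[0,0,0]},{"hand":8.0,"travel":[-1.3,-3.2,2],"twist":[0,0,0]},{"hand":8.0,"travel":[-0.6,-1.6,2],"twist":[0,0,5]}]}}

```text
time: 29.2
position: [0.4346, 0.3451, 0.1277]
tool_rot: [0.999, -0.044, 0.001, -0.001]
ft_force: [0.2, -1.0, -0.9]
grip_width: 0.0796
grip_force: 0.0
```

Emit:
{"method": "move_arm", "body": {"commands": [{"hand":8.0,"travel":[0,0,2],"twist":[0,0,5]},{"hand":8.0,"travel":[0,0,1],"twist":[0,0,4.5]},{"hand":8.0,"travel":[0,0,0],"twist":[0,0,0]},{"hand":8.0,"travel":[0,0,0],"twist":[0,0,0]},{"hand":8.0,"travel":[0,0,0],"twist":[0,0,0]}]}}

```text
time: 29.62
position: [0.4368, 0.3419, 0.0985]
tool_rot: [0.992, -0.126, 0.001, -0.0]
ft_force: [0.6, 0.1, 0.2]
grip_width: 0.08
grip_force: 0.0
```

```bash
python3 d.py .4335 .340 .033 -14.5; cat > sf.py <<'E'
from of import *
def box(x,y,yaw,l,w,z0,z1):
    c,q=np.cos(np.radians(yaw)),np.sin(np.radians(yaw))
    return [(x+c*a*l/2-q*b*w/2,y+q*a*l/2+c*b*w/2,z) for z in(z0,z1) for a in(-1,1) for b in(-1,1)]
S0=(257,184,284,206);ms=mask(s,S0,150);print(ms.sum())
out=[]
for yw in(-24,-19,-14,-9):
  for x in np.arange(.425,.442,.002):
    for y in np.arange(.330,.351,.002):
      P=[box(x,y,yw,.06,.024,0,.008),box(x,y,yw,.036,.024,.008,.044)]
      e=np.abs(np.maximum(*[hullmask(s,S0,p) for p in P])-ms).sum()/ms.sum()
      out.append((e,yw,x,y))
out.sort();[print(np.round(o,3)) for o in out[:6]]
E
python3 sf.py
```

```text
pos [0.4368 0.3419 0.0985] yaw -14.52 tilt [0.001 0.001] shift cm [-0.28  0.27  6.55] tz -0.0
221
[  0.416 -14.      0.433   0.34 ]
[  0.418 -14.      0.431   0.338]
[  0.418 -14.      0.433   0.342]
[ 0.42  -9.     0.431  0.338]
[  0.421 -19.      0.433   0.34 ]
[ 0.425 -9.     0.433  0.34 ]
```

Emit:
{"method": "move_arm", "body": {"commands": [{"hand":8.0,"travel":[-0.2,0.2,2],"twist":[0,0,0]},{"hand":6.0,"travel":[-0.1,0.1,2],"twist":[0,0,0]},{"hand":6.0,"travel":[0,0,1.5],"twist":[0,0,0]},{"hand":6.0,"travel":[0,0,0.7],"twist":[0,0,0]},{"hand":6.0,"travel":[0,0,0.2],"twist":[0,0,0]}]}}

```text
time: 30.03
position: [0.4327, 0.3393, 0.0337]
tool_rot: [0.992, -0.127, -0.0, 0.0]
ft_force: [0.1, -0.7, -0.0]
grip_width: 0.063
grip_force: 0.0
```

Emit:
{"method": "move_arm", "body": {"commands": [{"hand":5.0,"travel":[0,0,0],"twist":[0,0,0]},{"hand":5.0,"travel":[0,0,0],"twist":[0,0,0]},{"hand":5.0,"travel":[0,0,0],"twist":[0,0,0]}]}}

```text
time: 30.28
position: [0.4333, 0.34, 0.035]
tool_rot: [0.992, -0.127, 0.001, -0.001]
ft_force: [-0.1, 0.4, -0.5]
grip_width: 0.0516
grip_force: 0.0
```

```bash
python3 d.py .433 .340 .033 -14
```

```text
pos [0.4333 0.34   0.035 ] yaw -14.58 tilt [0.002 0.001] shift cm [-0.03  0.01  0.2 ] tz -0.6
```

Emit:
{"method": "move_arm", "body": {"commands": [{"hand":1.5,"travel":[0,0,0.2],"twist":[0,0,0]},{"hand":1.5,"travel":[0,0,0],"twist":[0,0,0]},{"hand":1.5,"travel":[0,0,0],"twist":[0,0,0]},{"hand":1.5,"travel":[0,0,0],"twist":[0,0,0]},{"hand":1.5,"travel":[0,0,0],"twist":[0,0,0]}], "force": 20}}

```text
time: 30.7
position: [0.4329, 0.3401, 0.0322]
tool_rot: [0.992, -0.127, 0.001, -0.0]
ft_force: [0.8, 1.6, 1.1]
grip_width: 0.0242
grip_force: 0.6
```

Emit:
{"method": "move_arm", "body": {"commands": [{"hand":1.5,"travel":[0,0,0],"twist":[0,0,0]},{"hand":1.5,"travel":[0,0,0],"twist":[0,0,0]},{"hand":1.5,"travel":[0,0,0],"twist":[0,0,0]}]}}

```text
time: 30.95
position: [0.4329, 0.34, 0.0322]
tool_rot: [0.992, -0.127, 0.0, -0.0]
ft_force: [0.2, 1.8, 1.6]
grip_width: 0.0233
grip_force: 20.0
```

```bash
python3 d.py .6386 -.2138 .039 6.5
```

```text
pos [0.4329 0.34   0.0322] yaw -14.6 tilt [0.001 0.001] shift cm [33.86 48.41 -0.7 ] tz -21.1
```

Emit:
{"method": "move_arm", "body": {"commands": [{"hand":1.5,"travel":[0,0,-1],"twist":[0,0,0]},{"hand":1.5,"travel":[0,0,-2.5],"twist":[0,0,0]},{"hand":1.5,"travel":[0,0,-4],"twist":[0,0,0]},{"hand":1.5,"travel":[0,0,-4],"twist":[0,0,-4]},{"hand":1.5,"travel":[0,0,-3],"twist":[0,0,-7]}]}}

```text
time: 31.37
position: [0.4322, 0.3393, 0.1797]
tool_rot: [1.0, -0.029, 0.0, 0.0]
ft_force: [-0.5, 0.1, -1.4]
grip_width: 0.0237
grip_force: 20.0
```

Emit:
{"method": "move_arm", "body": {"commands": [{"hand":1.5,"travel":[0,0,-1.5],"twist":[0,0,-7]},{"hand":1.5,"travel":[0.3,1.2,0],"twist":[0,0,-3.1]},{"hand":1.5,"travel":[0.6,2.4,0],"twist":[0,0,0]},{"hand":1.5,"travel":[0.8,3.2,0],"twist":[0,0,0]},{"hand":1.5,"travel":[0.8,3.2,0],"twist":[0,0,0]}]}}

```text
time: 31.78
position: [0.4669, 0.2419, 0.1923]
tool_rot: [0.998, 0.058, -0.001, 0.0]
ft_force: [-0.0, -0.7, -0.5]
grip_width: 0.0236
grip_force: 20.0
```

Emit:
{"method": "move_arm", "body": {"commands": [{"hand":1.5,"travel":[0.8,3.2,0],"twist":[0,0,0]},{"hand":1.5,"travel":[0.8,3.2,0],"twist":[0,0,0]},{"hand":1.5,"travel":[0.8,3.2,0],"twist":[0,0,0]},{"hand":1.5,"travel":[0.8,3.2,0],"twist":[0,0,0]},{"hand":1.5,"travel":[0.8,3.2,0],"twist":[0,0,0]}]}}

```text
time: 32.2
position: [0.525, 0.0867, 0.192]
tool_rot: [0.998, 0.057, -0.001, 0.0]
ft_force: [0.4, 0.1, -1.4]
grip_width: 0.0238
grip_force: 20.0
```

Emit:
{"method": "move_arm", "body": {"commands": [{"hand":1.5,"travel":[0.8,3.2,0],"twist":[0,0,0]},{"hand":1.5,"travel":[0.8,3.2,0],"twist":[0,0,0]},{"hand":1.5,"travel":[0.8,3.2,0],"twist":[0,0,0]},{"hand":1.5,"travel":[0.8,3.2,0],"twist":[0,0,0]},{"hand":1.5,"travel":[0.8,3.2,0],"twist":[0,0,0]}]}}

```text
time: 32.62
position: [0.5828, -0.0675, 0.192]
tool_rot: [0.998, 0.057, -0.001, -0.0]
ft_force: [0.2, 0.4, -1.2]
grip_width: 0.0241
grip_force: 20.0
```

Emit:
{"method": "move_arm", "body": {"commands": [{"hand":1.5,"travel":[0.8,3.2,0],"twist":[0,0,0]},{"hand":1.5,"travel":[0.8,3.2,0],"twist":[0,0,0]},{"hand":1.5,"travel":[0.8,3.2,0],"twist":[0,0,0]},{"hand":1.5,"travel":[0.6,2.4,0],"twist":[0,0,0]},{"hand":1.5,"travel":[0,0,0],"twist":[0,0,0]}]}}

```text
time: 33.03
position: [0.6283, -0.1876, 0.192]
tool_rot: [0.999, 0.055, 0.001, 0.002]
ft_force: [1.2, -0.2, -1.2]
grip_width: 0.0238
grip_force: 20.0
```

Emit:
{"method": "move_arm", "body": {"commands": [{"hand":1.5,"travel":[0,0,0],"twist":[0,0,0]},{"hand":1.5,"travel":[0,0,0],"twist":[0,0,0]}]}}

```text
time: 33.2
position: [0.6257, -0.181, 0.1914]
tool_rot: [0.998, 0.057, -0.001, -0.001]
ft_force: [-0.3, 0.9, -0.8]
grip_width: 0.0238
grip_force: 20.0
```

```bash
python3 d.py .6386 -.2138 .039 6.5
```

```text
pos [ 0.6257 -0.181   0.1914] yaw 6.49 tilt [-0.003  0.002] shift cm [ 0.95  3.44 15.23] tz -0.0
```

Emit:
{"method": "move_arm", "body": {"commands": [{"hand":1.5,"travel":[0.4,1.4,1],"twist":[0,0,0]},{"hand":1.5,"travel":[0.4,1.4,3],"twist":[0,0,0]},{"hand":1.5,"travel":[0.1,0.6,3],"twist":[0,0,0]},{"hand":1.5,"travel":[0,0,3],"twist":[0,0,0]},{"hand":1.5,"travel":[0,0,2],"twist":[0,0,0]}]}}

```text
time: 33.62
position: [0.6383, -0.2136, 0.0684]
tool_rot: [0.998, 0.057, -0.002, -0.001]
ft_force: [-0.6, 0.7, -2.1]
grip_width: 0.0235
grip_force: 20.0
```

Emit:
{"method": "move_arm", "body": {"commands": [{"hand":1.5,"travel":[0,0,1],"twist":[0,0,0]},{"hand":1.5,"travel":[0,0,0],"twist":[0,0,0]},{"hand":1.5,"travel":[0,0,0],"twist":[0,0,0]},{"hand":1.5,"travel":[0,0,0],"twist":[0,0,0]}]}}

```text
time: 33.95
position: [0.6412, -0.2148, 0.0635]
tool_rot: [0.998, 0.057, 0.001, 0.001]
ft_force: [0.1, 0.0, -1.2]
grip_width: 0.0241
grip_force: 20.0
```

```bash
python3 d.py .6386 -.2138 .0385 6.5
```

```text
pos [ 0.6412 -0.2148  0.0635] yaw 6.55 tilt [ 0.003 -0.002] shift cm [-0.25 -0.13  2.5 ] tz 0.1
```

Emit:
{"method": "move_arm", "body": {"commands": [{"hand":1.5,"travel":[-0.1,-0.1,0.8],"twist":[0,0,0]},{"hand":1.5,"travel":[0,0,0.8],"twist":[0,0,0]},{"hand":1.5,"travel":[0,0,0.3],"twist":[0,0,0]},{"hand":1.5,"travel":[0,0,0.1],"twist":[0,0,0]},{"hand":1.5,"travel":[0,0,0],"twist":[0,0,0]}]}}

```text
time: 34.37
position: [0.6385, -0.2136, 0.0415]
tool_rot: [0.998, 0.057, -0.0, -0.0]
ft_force: [0.0, 0.9, -1.1]
grip_width: 0.0238
grip_force: 20.0
```

Emit:
{"method": "move_arm", "body": {"commands": [{"hand":1.5,"travel":[0,0,0],"twist":[0,0,0]},{"hand":1.5,"travel":[0,0,0.1],"twist":[0,0,0]},{"hand":1.5,"travel":[0,0,0],"twist":[0,0,0]},{"hand":1.5,"travel":[0,0,0],"twist":[0,0,0]}]}}

```text
time: 34.7
position: [0.6389, -0.2137, 0.0411]
tool_rot: [0.998, 0.057, 0.0, 0.0]
ft_force: [-0.2, 0.4, -1.0]
grip_width: 0.0238
grip_force: 20.0
```

Emit:
{"method": "move_arm", "body": {"commands": [{"hand":1.5,"travel":[0,0,0.1],"twist":[0,0,0]},{"hand":1.5,"travel":[0,0,0],"twist":[0,0,0]},{"hand":1.5,"travel":[0,0,0],"twist":[0,0,0]}]}}

```text
time: 34.95
position: [0.6388, -0.2137, 0.0399]
tool_rot: [0.998, 0.057, -0.0, -0.0]
ft_force: [-0.8, -0.9, -1.1]
grip_width: 0.0234
grip_force: 20.0
```

Emit:
{"method": "move_arm", "body": {"commands": [{"hand":1.5,"travel":[0,0,0.1],"twist":[0,0,0]},{"hand":1.5,"travel":[0,0,0],"twist":[0,0,0]},{"hand":1.5,"travel":[0,0,0],"twist":[0,0,0]}]}}

```text
time: 35.2
position: [0.6387, -0.2136, 0.0388]
tool_rot: [0.998, 0.057, -0.0, -0.0]
ft_force: [0.5, 0.4, -1.3]
grip_width: 0.0238
grip_force: 20.0
```

Emit:
{"method": "move_arm", "body": {"commands": [{"hand":1.5,"travel":[0,0,0.1],"twist":[0,0,0]},{"hand":1.5,"travel":[0,0,0],"twist":[0,0,0]},{"hand":1.5,"travel":[0,0,0],"twist":[0,0,0]}]}}

```text
time: 35.45
position: [0.639, -0.2137, 0.0382]
tool_rot: [0.998, 0.057, 0.0, 0.0]
ft_force: [-0.8, 0.2, 0.8]
grip_width: 0.024
grip_force: 20.0
```

Emit:
{"method": "move_arm", "body": {"commands": [{"hand":1.5,"travel":[0,0,0.05],"twist":[0,0,0]},{"hand":1.5,"travel":[0,0,0],"twist":[0,0,0]},{"hand":1.5,"travel":[0,0,0],"twist":[0,0,0]}]}}

```text
time: 35.7
position: [0.639, -0.2138, 0.0382]
tool_rot: [0.998, 0.057, 0.0, 0.0]
ft_force: [-1.7, 1.0, 6.0]
grip_width: 0.024
grip_force: 20.0
```

Emit:
{"method": "move_arm", "body": {"commands": [{"hand":4.5,"travel":[0,0,-0.05],"twist":[0,0,0]},{"hand":4.5,"travel":[0,0,0],"twist":[0,0,0]},{"hand":4.5,"travel":[0,0,0],"twist":[0,0,0]},{"hand":4.5,"travel":[0,0,0],"twist":[0,0,0]},{"hand":4.5,"travel":[0,0,0],"twist":[0,0,0]}]}}

```text
time: 36.12
position: [0.6388, -0.2137, 0.0376]
tool_rot: [0.998, 0.057, -0.0, -0.0]
ft_force: [0.3, 0.6, 1.7]
grip_width: 0.0435
grip_force: 0.0
```

Emit:
{"method": "move_arm", "body": {"commands": [{"hand":4.5,"travel":[0,0,-1],"twist":[0,0,0]},{"hand":4.5,"travel":[0,0,-3],"twist":[0,0,0]},{"hand":4.5,"travel":[0,0,-4],"twist":[0,0,0]},{"hand":4.5,"travel":[0,0,-4],"twist":[0,0,0]},{"hand":4.5,"travel":[0,0,-4],"twist":[0,0,0]}]}}

```text
time: 36.53
position: [0.6385, -0.2135, 0.2]
tool_rot: [0.998, 0.057, -0.0, -0.0]
ft_force: [0.2, -1.0, -0.3]
grip_width: 0.0449
grip_force: 0.0
```

Emit:
{"method": "move_arm", "body": {"commands": [{"hand":4.5,"travel":[-2,3,-1],"twist":[0,0,0]},{"hand":4.5,"travel":[-2,3,0],"twist":[0,0,0]},{"hand":4.5,"travel":[-2,3,0],"twist":[0,0,0]},{"hand":4.5,"travel":[-2,3,0],"twist":[0,0,0]},{"hand":4.5,"travel":[-2,3,0],"twist":[0,0,0]}]}}

```text
time: 36.95
position: [0.5557, -0.3752, 0.2091]
tool_rot: [0.998, 0.057, 0.0, 0.0]
ft_force: [-0.1, -0.8, -0.2]
grip_width: 0.045
grip_force: 0.0
```

Emit:
{"method": "move_arm", "body": {"commands": [{"hand":4.5,"travel":[-2,3,0],"twist":[0,0,0]},{"hand":4.5,"travel":[-2,3,0],"twist":[0,0,0]},{"hand":4.5,"travel":[-2,3,0],"twist":[0,0,0]},{"hand":4.5,"travel":[0,0,0],"twist":[0,0,0]},{"hand":4.5,"travel":[0,0,0],"twist":[0,0,0]}]}}

```text
time: 37.37
position: [0.5057, -0.4724, 0.2084]
tool_rot: [0.998, 0.055, 0.0, 0.0]
ft_force: [1.1, 0.5, -0.4]
grip_width: 0.0453
grip_force: 0.0
```

```bash
python3 - <<'E'
from rig import robot
import cv2
t=robot.camera("top");s=robot.camera("scene")
f=t["frame"][:,:,::-1]
a=cv2.resize(f[150:260,280:460],None,fx=4.4,fy=4.4,interpolation=2)[:,:790]
b=cv2.resize(s["frame"][155:270,275:490,::-1],None,fx=3.67,fy=1,interpolation=2)[:,:790]
b=cv2.resize(s["frame"][160:205,290:470,::-1],None,fx=4.4,fy=2.5,interpolation=2)[:,:790]
cv2.imwrite("pics/end.png",cv2.vconcat([a,b]))
E
```

```text
(no output)
```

View pics/end.png

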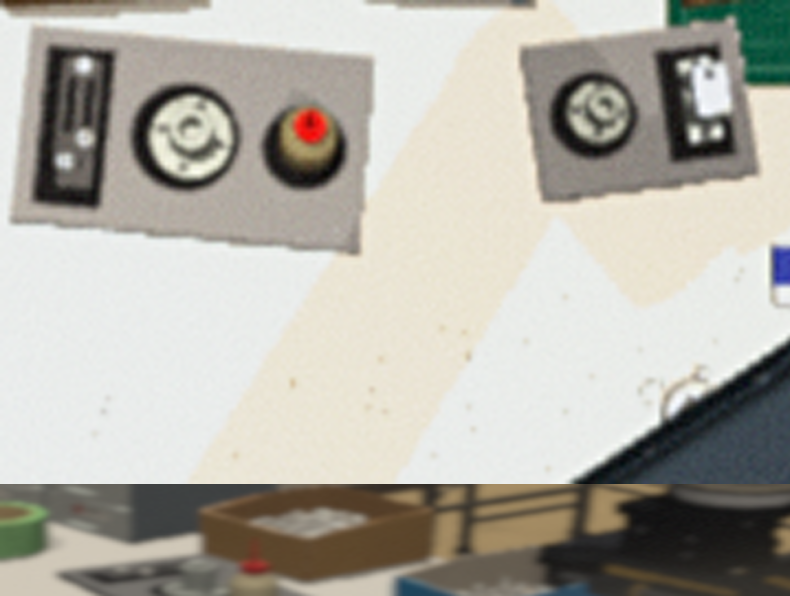

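The last picture shows all five parts inside their recesses: bracket at (75,125), large hub at (190,137), oiler at (305,145), small hub at (598,113) and support at (703,100). The oiler is upright and the tally counter is still in its place.

```bash
python3 -c "
from rig import robot
print(robot.hand_in())"
```

```text
the job is handed in; nothing more can be done
None
```

Both kits are made up and handed in at about 37 s of the 117 s allowed. The final picture shows all five parts in their own recesses and the oil bottle upright; the tally counter, half hidden by the arm in that picture, was not touched.

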